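# Clear the die bed and bring the square tool pot to the front

### The job

With the brush, not with the fingers, sweep the three metal offcuts off the steel bed into the chip tray beside it, then stand the brush back on the bench on its bristles. After that turn the tool carousel smoothly, without spinning it, until its only square pot points straight at the brass arrow on the bed, and finish while still holding the carousel still there: do not let go. Leave the other things on the bench where they are.

Things in the scene. Friction and masses are not known exactly. Their poses are not given: they have to be found in the camera images.
- station: Fixed steel assembly. Origin on the bench under the centre of its bed, z up. Bed: flat plate, x -80..80, y -70..70 mm, top at z = 30 mm. The chip tray adjoins its -y edge; the carousel's vertical axis is at x = 0, y = 185 mm. A brass arrow flat on the bed's +y edge at x = 0 points in +y at that axis; the carousel's side nearest it is its front.
- carousel: Turntable, origin on its axis, 36 mm above the bench. Grey disc, radius 108 mm, top 46 mm above the bench, with a hub of radius 16 mm rising 22 mm more. Turns freely either way, no stop, friction 0.04 N m; stays where left. Six aluminium pots stand on it every 60 degrees, centres 85 mm from the axis: five round, 36 mm wide, one square, which is on the carousel's own -y axis.
- square_pot (a point): Centre of the square pot's rim, 116 mm above the bench. Pot 34 x 34 mm, sides square to the radius; all pots are 70 mm high, from 46 to 116 mm above the bench; tool shanks stick up at most 18 mm out of them.
- front_point (a point): Point fixed to the station, 85 mm from the carousel's axis towards the arrow (station x = 0, y = 100 mm), 116 mm above the bench: where square_pot has to come.
- tray (a point): Centre of the chip tray's inner floor, 6 mm above the bench (station x = 0, y = -129.5 mm). Open aluminium tray, outside 190 (station x) x 115 mm (y -187..-72), walls 3 mm thick, rim 25 mm above the bench, 5 mm below the bed's top.
- brush: Bench brush, 0.22 kg, standing on its bristles on the bench beside the tray. Origin at the bristle tips under its centre, x along its length, z up. Stiff bristle block 125 (x) x 26 (y) mm, z 0..40; wooden back 130 x 30 mm, z 40..60; wooden grip 95 (x) x 20 (y) mm, z 60..95 mm, pinched across y from above.
- offcut_block: Aluminium offcut, 28 x 22 x 18 mm high, origin at the centre of its underside; starts on the bed.
- offcut_hex: Stub of hexagonal steel bar, 26 mm across its corners, 18 mm high, origin at the centre of its underside; starts on the bed.
- offcut_angle: Stub of steel angle, 30 x 24 mm, 20 mm high, origin at the centre of its underside; starts on the bed.
- collet: Bystander: steel collet, a cone 34 mm wide and 35 mm high, near the tray.
- insert_box: Bystander: flat yellow plastic box, 50 x 34 x 20 mm, beyond the bed.
- gauge_block: Bystander: dark steel block, 60 x 30 x 25 mm, beyond the tray.
- wrench: Bystander: spanner lying at the right (-y) side of the bench.
- screwdriver: Bystander: screwdriver lying at the left (+y) side of the bench.
- oil_bottle: Bystander: white bottle, 56 mm wide, 130 mm high, left of the carousel.
- bearing: Bystander: steel ring lying flat, 64 mm wide, 18 mm high, far side, right.
Mind the look-alikes: they are no part of the job. Leave any orange look-alike of the brush alone.

How it is judged:
On the way, in this order (a step that is already met when the one before it is completed fails the run):
1. all three offcuts lie in the chip tray (x of offcut_block in the frame of station between -0.095 and 0.095 m and y of offcut_block in the frame of station between -0.187 and -0.071 m and height (world z) of each of offcut_block, offcut_hex, offcut_angle below 0.03 m and x of offcut_hex in the frame of station between -0.095 and 0.095 m and y of offcut_hex in the frame of station between -0.187 and -0.071 m and x of offcut_angle in the frame of station between -0.095 and 0.095 m and y of offcut_angle in the frame of station between -0.187 and -0.071 m), for 0.1 s.
2. the brush stands on the bench on its bristles, let go (height (world z) of brush below 0.004 m and angle between brush's own z axis and vertical below 0.12 rad and contact force between the fingers and brush below 0.1 N and linear speed of brush below 0.02 m/s), for 0.2 s.
3. the square pot is at the front point and the fingers hold the carousel (horizontal distance between square_pot and front_point below 0.009 m and angular speed of carousel below 0.1 rad/s and contact force between the fingers and carousel above 1 N), for 0.2 s.
At the end, for the whole second after the job is handed in: Square pot's centre within 9 mm of the front point in plan, carousel still (under 0.1 rad/s), fingers bearing on it with over 1 N; all offcuts in the chip tray; brush standing on the bench on its bristles, within 0.12 rad of upright, untouched, at rest (all of step 1 and all of step 2 and all of step 3); the arm keeps its last pose, push and grip.
It fails at once if an offcut is touched by the fingers (contact force between the fingers and offcut_block above 0.5 N or contact force between the fingers and offcut_hex above 0.5 N or contact force between the fingers and offcut_angle above 0.5 N).
It fails at once if the carousel is spun faster than 3 rad/s (angular speed of carousel above 3 rad/s).
It fails at once if a bystander is moved by more than 30 mm (distance of any of collet, insert_box, gauge_block, wrench, screwdriver, oil_bottle, bearing from where it was at the start of the episode above 0.03 m).
It also fails if it takes over 72 s, if anything falls off the work surface, if the arm or the gripper's body presses on something with over 40 N, if the wrist force passes 120 N, or if a joint passes its speed limit or range.

### The arm

A 6-joint arm with a two-finger parallel gripper is mounted at the origin on the work surface. World frame = base frame: x ahead of the robot, y to its left, z up, the work surface at z = 0. Lengths are in m, angles in rad, forces in N, time in s.
With the tool pointing down it reaches from about 0.4 to 0.825 m from the base axis. Payload 7 kg.
Tool frame: the origin (TCP) lies midway between the tips of the shut fingers; the grasp point (between the pads) lies env.grip_point_offset behind it (env.grip_point_offset is the distance from the TCP to the grasp point, in m); z points along the fingers, y is the line along which they close (so a half turn about z gives the same grasp; the last joint's range is limited). The gripper opens to 88 mm and grips with 3 to 60 N. Pads are 19 mm wide; open, the fingers measure 130 mm over their backs; the gripper's body (78 mm by 193 mm) begins 47 mm behind the grasp point.
Start: joints at [1.576, 0.359, 0.012, 0, -1.224, -0.288], TCP at [0.188, 0.648, 0.197] pointing down, gripper open.
Joint ranges: [-3.07, 3.07], [-1.43, 2.12], [-1.02, 1.25], [-3.03, 1.67], [-3.05, -0], [-3.03, 3.03]. Speed limits (rad/s): [2.39, 2.39, 3.01, 3.14, 3.14, 3.14].

### API

Orientations are given as a unit quaternion [x, y, z, w].
In Python, from rig import sense, camera, camera_info, env gives the robot as it stands.
- The arm moves only by the tool move_arm, never from a script. Its argument "plan" is a list of rows, each an object of numbers: "tx", "ty", "tz": the shift along the world's x, y, z in units of 40 mm (1.0 is 40 mm); "wx", "wy", "wz": the turn, a rotation vector about the world's x, y, z in units of 5 degrees (1.0 is 5 degrees). In form: [{"tx": .., "ty": .., "tz": .., "wx": .., "wy": .., "wz": ..}, ...]. A call has 1 to 8 rows; each row shifts and turns the commanded pose from where the row before left it; what a row does not reach is not made up. A row lasts 1/10 s, in which the tool goes at most 50 mm and 8.59 degrees, less where a joint would pass 70% of its speed; a pose out of reach is approached as far as the arm can. A call is refused whole if a number of a shift passes 1 or a number of a turn 1, either way. A call with a gripper value outside its range is refused whole. "gripper" is the closure, from -1 (fully open) to 1 (shut), set as the call begins (left out, the last holds). The fingers move at their own pace and stop on an object; the grip force is fixed at half the most. Time passes only in rows, so rows that do not move let the fingers close. It gives the time, the measured TCP pose, the force, the opening and the grip force at its end, in the units of the state.
- sense(): the state, without advancing time (a new reading comes with each control period).
- camera(name): name is "side" or "top" or "wrist"; returns the picture (480x640x3 uint8, red, green, blue); there is no depth.
- camera_info(name): a dict with "fx", "fy", "cx", "cy" (pixels), "k1" (the pictures are not rectified: a ray, as slopes to the right and down, at radius r is drawn at 1 + k1 r^2 times it, then the intrinsics apply), "cam_to_world" (4x4, takes a point from camera to world coordinates). Camera axes: x right, y up, looking along -z (the intrinsics and any distortion apply to the point x, -y, -z); pixel columns grow to the right and rows downward; lengths in m; the calibration is good to about 2 mm. A picture is of the moment at which its call begins: read the wrist's pose just before it. camera_info takes no time and is no camera call; for the wrist camera it gives the pose at the moment of the call.
- env.sign_off(): hands the job in; it is judged then, once.
The state is a dict: "clock": time; "q": joint angles; "joint_vel": joint speeds; "tau": joint torques, N m; "position": TCP position; "eef_rot": TCP orientation; "contact_force": force on the tool from outside, world axes, zero at the start; "wrist_torque": the same for the moment, N m; "finger_gap": finger opening in m; "finger_force": force on a finger pad.
Only numpy, scipy, OpenCV 4.12 (cv2) and the standard library are available. Lean on these libraries where they do the work, as an engineer would, in place of code of your own. Each camera call takes 0.05 s, during which the arm holds its last target. There are 200 camera calls.

## Working session

There is one attempt and no reset: what is moved stays moved. The work goes in short steps, Python scripts to look and compute and a tool call to move; the robot and the scene stay as the last step left them, time stands still between calls to the robot, and variables do not carry over. Pictures are saved under pics/ and viewed, at most 10 in all, crops included, and the job is handed in when it is done.

Besides the shell and the picture viewer there is one more tool, called after "Emit:" as name(argument=value, ...), one argument or row to a line, values as JSON. move_arm: Moves the arm, as the interface text tells. Its arguments: {"type":"object","properties":{"plan":{"type":"array","items":{"type":"object","properties":{"tx":{"type":"number"},"ty":{"type":"number"},"tz":{"type":"number"},"wx":{"type":"number"},"wy":{"type":"number"},"wz":{"type":"number"}}}},"gripper":{"type":"number"}},"required":["plan"]}

```bash
mkdir -p pics
cat > h.py <<'E'
import numpy as np, cv2
from rig import sense, camera, camera_info, env
def snap(n,f):
    ci=camera_info(n); im=camera(n); cv2.imwrite(f'pics/{f}.png',im[:,:,::-1]); return im,ci
def px2w(ci,u,v,z):
    x=(u-ci['cx'])/ci['fx']; y=(v-ci['cy'])/ci['fy']
    rd=np.hypot(x,y); r=rd
    for _ in range(30): r=rd/(1+ci['k1']*r*r)
    s=r/rd if rd>0 else 1
    T=np.array(ci['cam_to_world']); d=T[:3,:3]@np.array([x*s,-y*s,-1]); o=T[:3,3]
    return o+d*(z-o[2])/d[2]
def w2px(ci,p):
    T=np.array(ci['cam_to_world']); c=T[:3,:3].T@(np.array(p)-T[:3,3])
    x=c[0]/-c[2]; y=-c[1]/-c[2]; k=1+ci['k1']*(x*x+y*y)
    return ci['fx']*x*k+ci['cx'],ci['fy']*y*k+ci['cy']
E
python3 - <<'E'
from h import *
for n in('top','side'):
    im,ci=snap(n,n+'0'); print(n,np.round(ci['cam_to_world'],3).tolist(),ci['fx'],ci['k1'])
s=sense(); print(s['clock'],s['position'],s['eef_rot'],s['finger_gap'],env.grip_point_offset)
E
```

```text
top [[-0.022, 0.985, -0.17, 0.276], [-1.0, -0.023, -0.001, 0.014], [-0.005, 0.17, 0.985, 1.588], [0.0, 0.0, 0.0, 1.0]] 521.5022322390546 -0.1193476652148447
side [[0.906, 0.319, -0.279, 0.121], [-0.424, 0.679, -0.599, -0.912], [-0.002, 0.661, 0.75, 1.235], [0.0, 0.0, 0.0, 1.0]] 583.3912402294678 0.0040851514410573725
0.1 [0.18827222 0.64773727 0.19582683] [ 9.90011837e-01 -1.40982347e-01 -2.39095649e-05  7.34557856e-04] 0.08757788075189432 0.0188
```

View pics/top0.png

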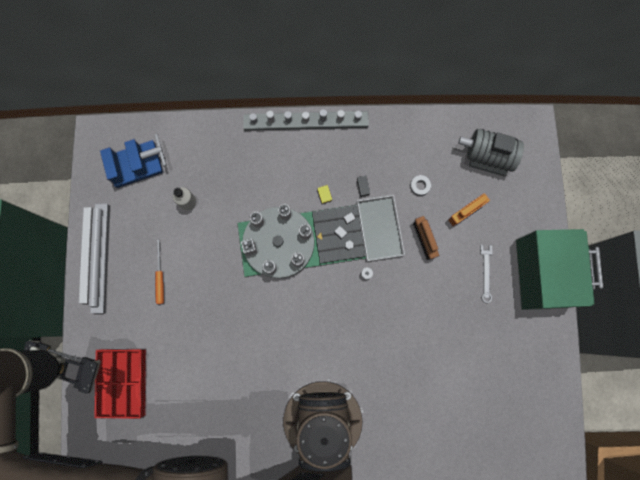

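View pics/side0.png

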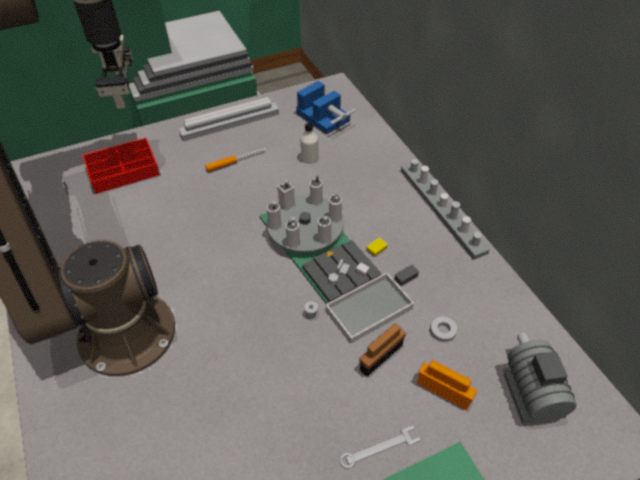

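The top view shows the carousel hub near (278,241), the bed near (340,235), the tray near (380,228), the brown brush near (427,238) and the orange look-alike at (469,209). The square pot looks to be at the far left, near (249,247). I'll zoom in.

Run:
```python
import cv2
a=cv2.imread('pics/top0.png')[185:285,230:450]; cv2.imwrite('pics/c1.png',cv2.resize(a,None,fx=3.6,fy=3.6,interpolation=cv2.INTER_CUBIC))
a=cv2.imread('pics/side0.png')[170:380,250:450]; cv2.imwrite('pics/c2.png',cv2.resize(a,None,fx=2.8,fy=2.8,interpolation=cv2.INTER_CUBIC))
```

```text
(no output)
```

View pics/c1.png

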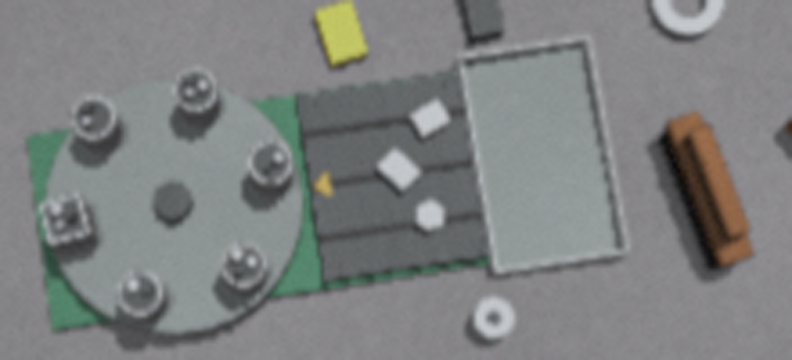

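View pics/c2.png

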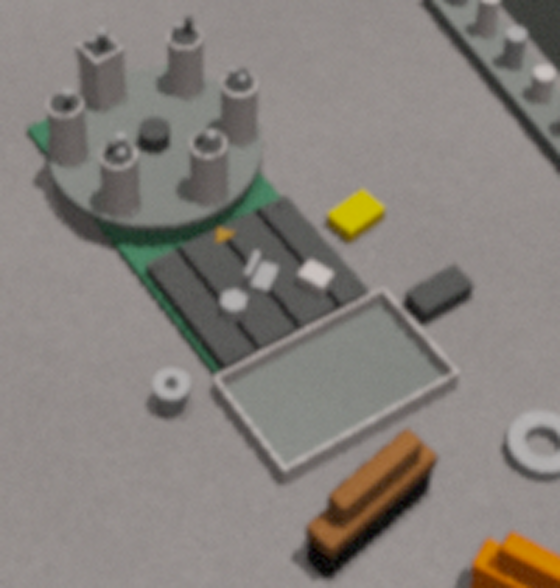

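Run:
```python
from h import *
from scipy.optimize import least_squares
ci=camera_info('top')
f=lambda X,Y:(230+(X+.5)/3.6-.5,185+(Y+.5)/3.6-.5)
loc=[((-.0,.185,.068),(173,203)),((-.095,-.072,.025),(493,274)),((.095,-.072,.025),(459,56)),((.095,-.187,.025),(590,39)),((-.095,-.187,.025),(628,250)),((.08,.07,.03),(297,95)),((-.08,.07,.03),(322,282)),]
def W(p,l): 
    c,s=np.cos(p[2]),np.sin(p[2]); return np.array([p[0]+c*l[0]-s*l[1],p[1]+s*l[0]+c*l[1],l[2]])
def res(p): return np.concatenate([np.subtract(w2px(ci,W(p,l)),f(*u)) for l,u in loc])
r=least_squares(res,[.6,0,0]); p=r.x; print('station',p,np.degrees(p[2]),np.round(r.fun,1))
np.save('st.npy',p)
c,s=np.cos(p[2]),np.sin(p[2]); R=np.array([[c,-s],[s,c]])
def st(X,Y,z):
    w=px2w(ci,*f(X,Y),z); return np.round(w[:2],4),np.round(R.T@(w[:2]-p[:2]),4)
for n,X,Y,z in [('block',430,118,.048),('angle',399,170,.045),('hex',431,215,.048),('sq',66,221,.116),('backA',685,118,.06),('backB',733,259,.06),('gripA',692,126,.095),('gripB',737,238,.095),('collet',494,318,.035),('gauge',482,18,.025),('box',341,32,.02),('bearing',688,0,.018)]: print(n,*st(X,Y,z))
```

```text
station [ 0.55448557 -0.06453501  0.12819703] 7.345148972421288 [-0.3 -0.6  0.4  0.  -0.5  0.1 -0.3 -0.6  0.2  1.  -0.3  0.3  0.7 -0.2]
block [ 0.5996 -0.0968] [ 0.0406 -0.0378]
angle [ 0.5564 -0.0696] [ 0.0013 -0.0053]
hex [ 0.5173 -0.0948] [-0.0408 -0.0253]
sq [0.5084 0.2002] [-0.0118  0.2684]
backA [ 0.5924 -0.3093] [ 0.0063 -0.2476]
backB [ 0.4728 -0.3425] [-0.1165 -0.2653]
gripA [ 0.5784 -0.3073] [-0.0073 -0.2438]
gripB [ 0.4853 -0.3387] [-0.1036 -0.263 ]
collet [ 0.4315 -0.1453] [-0.1323 -0.0643]
gauge [ 0.6913 -0.1463] [ 0.1252 -0.0986]
box [ 0.6828 -0.0249] [0.1324 0.0229]
bearing [ 0.7057 -0.3272] [ 0.1164 -0.2798]
```

Station is at (0.554, -0.065) with yaw 7.3°, and the brush is at about (0.532, -0.325) with yaw about 16°. The square pot is nearly opposite the front. I'll move over the brush along an arc.

Emit:
move_arm(
  plan=[
    {"tx": 0.81, "ty": -0.5, "tz": 0.1, "wz": -0.92},
    {"tx": 0.81, "ty": -0.5, "tz": 0.1, "wz": -0.92},
    {"tx": 0.81, "ty": -0.5, "tz": 0.1, "wz": -0.92},
    {"tx": 0.81, "ty": -0.5, "tz": 0.1, "wz": -0.92},
    {"tx": 0.81, "ty": -0.5, "tz": 0.1, "wz": -0.92},
    {"tx": 0.81, "ty": -0.5, "tz": 0.1, "wz": -0.92},
    {"tx": 0.81, "ty": -0.5, "tz": 0.1, "wz": -0.92},
    {"tx": 0.81, "ty": -0.5, "tz": 0.1, "wz": -0.92},
  ],
  gripper=-1,
)

```text
validation failed for argument at $.pl...
```

Emit:
move_arm(
  plan=[
    {"tx": 0.5, "ty": -0.79, "wz": -0.92},
    {"tx": 0.5, "ty": -0.79, "wz": -0.92},
    {"tx": 0.5, "ty": -0.79, "wz": -0.92},
    {"tx": 0.5, "ty": -0.79, "wz": -0.92},
    {"tx": 0.5, "ty": -0.79, "wz": -0.92},
    {"tx": 0.5, "ty": -0.79, "wz": -0.92},
    {"tx": 0.5, "ty": -0.79, "wz": -0.92},
    {"tx": 0.5, "ty": -0.79, "wz": -0.92},
  ],
)

```text
validation failed for argument at $.pl...
```

Emit:
move_arm(
  plan=[
    {"tx": 0.08, "ty": -0.91, "wz": -0.92},
    {"tx": 0.08, "ty": -0.91, "wz": -0.92},
    {"tx": 0.08, "ty": -0.91, "wz": -0.92},
    {"tx": 0.08, "ty": -0.91, "wz": -0.92},
    {"tx": 0.08, "ty": -0.91, "wz": -0.92},
    {"tx": 0.08, "ty": -0.91, "wz": -0.92},
    {"tx": 0.08, "ty": -0.91, "wz": -0.92},
    {"tx": 0.08, "ty": -0.91, "wz": -0.92},
  ],
)

```text
validation failed for argument at $.pl...
```

Emit:
move_arm(
  plan=[
    {"tx": -0.31, "ty": -0.84, "wz": -0.92},
    {"tx": -0.31, "ty": -0.84, "wz": -0.92},
    {"tx": -0.31, "ty": -0.84, "wz": -0.92},
    {"tx": -0.31, "ty": -0.84, "wz": -0.92},
    {"tx": -0.31, "ty": -0.84, "wz": -0.92},
    {"tx": -0.31, "ty": -0.84, "wz": -0.92},
    {"tx": -0.31, "ty": -0.84, "wz": -0.92},
    {"tx": -0.31, "ty": -0.84, "wz": -0.92},
  ],
)

```text
validation failed for argument at $.pl...
```

Run:
```python
from h import *
im,ci=snap('wrist','w1'); s=sense(); print(s['clock'],s['position'],s['eef_rot'],s['q'])
print(np.round(ci['cam_to_world'],3).tolist())
```

```text
0.15 [0.18826835 0.64777995 0.19595204] [ 9.90015170e-01 -1.40959351e-01 -2.34296450e-05  6.51357679e-04] [ 1.57610323e+00  3.59219577e-01  1.12963730e-02 -2.51804932e-04
 -1.22415500e+00 -2.88082007e-01]
[[-0.28, 0.912, 0.298, 0.269], [-0.96, -0.267, -0.085, 0.624], [0.002, -0.31, 0.951, 0.383], [0.0, 0.0, 0.0, 1.0]]
```

View pics/w1.png

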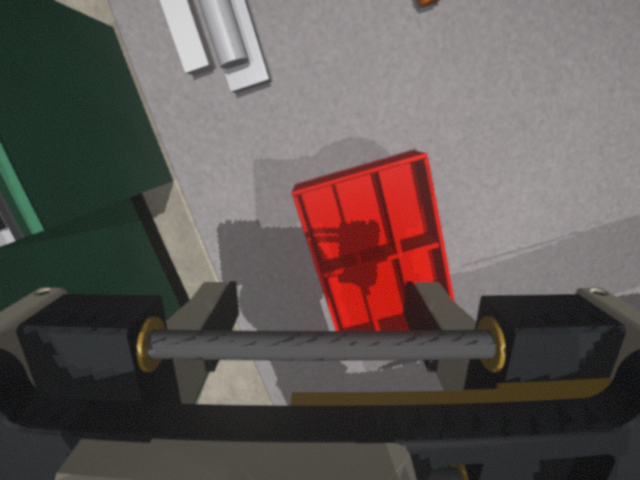

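The moves were refused, so the arm is still at the start and the wrist view shows only the red bin near (380,240). I'll try again with all six numbers in every row.

Emit:
move_arm(
  plan=[
    {"tx": 0.81, "ty": -0.5, "tz": 0.1, "wx": 0, "wy": 0, "wz": -0.92},
    {"tx": 0.81, "ty": -0.5, "tz": 0.1, "wx": 0, "wy": 0, "wz": -0.92},
    {"tx": 0.81, "ty": -0.5, "tz": 0.1, "wx": 0, "wy": 0, "wz": -0.92},
    {"tx": 0.81, "ty": -0.5, "tz": 0.1, "wx": 0, "wy": 0, "wz": -0.92},
    {"tx": 0.81, "ty": -0.5, "tz": 0.1, "wx": 0, "wy": 0, "wz": -0.92},
    {"tx": 0.81, "ty": -0.5, "tz": 0.1, "wx": 0, "wy": 0, "wz": -0.92},
    {"tx": 0.81, "ty": -0.5, "tz": 0.1, "wx": 0, "wy": 0, "wz": -0.92},
    {"tx": 0.81, "ty": -0.5, "tz": 0.1, "wx": 0, "wy": 0, "wz": -0.92},
  ],
  gripper=-1,
)

```text
clock: 0.95
position: [0.4486, 0.487, 0.2286]
eef_rot: [0.894, -0.448, -0.0, 0.0]
contact_force: [0.4, 1.3, -0.3]
finger_gap: 0.0876
finger_force: 0.0
```

Emit:
move_arm(
  plan=[
    {"tx": 0.5, "ty": -0.79, "tz": 0, "wx": 0, "wy": 0, "wz": -0.92},
    {"tx": 0.5, "ty": -0.79, "tz": 0, "wx": 0, "wy": 0, "wz": -0.92},
    {"tx": 0.5, "ty": -0.79, "tz": 0, "wx": 0, "wy": 0, "wz": -0.92},
    {"tx": 0.5, "ty": -0.79, "tz": 0, "wx": 0, "wy": 0, "wz": -0.92},
    {"tx": 0.5, "ty": -0.79, "tz": 0, "wx": 0, "wy": 0, "wz": -0.92},
    {"tx": 0.5, "ty": -0.79, "tz": 0, "wx": 0, "wy": 0, "wz": -0.92},
    {"tx": 0.5, "ty": -0.79, "tz": 0, "wx": 0, "wy": 0, "wz": -0.92},
    {"tx": 0.5, "ty": -0.79, "tz": 0, "wx": 0, "wy": 0, "wz": -0.92},
  ],
)

```text
clock: 1.75
position: [0.608, 0.2339, 0.2284]
eef_rot: [0.707, -0.707, -0.0, 0.0]
contact_force: [-0.1, 0.4, 0.3]
finger_gap: 0.0877
finger_force: 0.0
```

Emit:
move_arm(
  plan=[
    {"tx": 0.08, "ty": -0.91, "tz": 0, "wx": 0, "wy": 0, "wz": -0.92},
    {"tx": 0.08, "ty": -0.91, "tz": 0, "wx": 0, "wy": 0, "wz": -0.92},
    {"tx": 0.08, "ty": -0.91, "tz": 0, "wx": 0, "wy": 0, "wz": -0.92},
    {"tx": 0.08, "ty": -0.91, "tz": 0, "wx": 0, "wy": 0, "wz": -0.92},
    {"tx": 0.08, "ty": -0.91, "tz": 0, "wx": 0, "wy": 0, "wz": -0.92},
    {"tx": 0.08, "ty": -0.91, "tz": 0, "wx": 0, "wy": 0, "wz": -0.92},
    {"tx": 0.08, "ty": -0.91, "tz": 0, "wx": 0, "wy": 0, "wz": -0.92},
    {"tx": 0.08, "ty": -0.91, "tz": 0, "wx": 0, "wy": 0, "wz": -0.92},
  ],
)

```text
clock: 2.55
position: [0.6329, -0.0573, 0.2285]
eef_rot: [-0.448, 0.894, 0.0, -0.0]
contact_force: [1.4, 0.5, 0.3]
finger_gap: 0.0876
finger_force: 0.0
```

Emit:
move_arm(
  plan=[
    {"tx": -0.31, "ty": -0.84, "tz": 0, "wx": 0, "wy": 0, "wz": -0.92},
    {"tx": -0.31, "ty": -0.84, "tz": 0, "wx": 0, "wy": 0, "wz": -0.92},
    {"tx": -0.31, "ty": -0.84, "tz": 0, "wx": 0, "wy": 0, "wz": -0.92},
    {"tx": -0.31, "ty": -0.84, "tz": 0, "wx": 0, "wy": 0, "wz": -0.92},
    {"tx": -0.31, "ty": -0.84, "tz": 0, "wx": 0, "wy": 0, "wz": -0.92},
    {"tx": -0.31, "ty": -0.84, "tz": 0, "wx": 0, "wy": 0, "wz": -0.92},
    {"tx": -0.31, "ty": -0.84, "tz": 0, "wx": 0, "wy": 0, "wz": -0.92},
    {"tx": -0.31, "ty": -0.84, "tz": 0, "wx": 0, "wy": 0, "wz": -0.92},
  ],
)

```text
clock: 3.35
position: [0.5331, -0.3258, 0.2285]
eef_rot: [-0.143, 0.99, 0.0, -0.0]
contact_force: [-0.2, 0.1, 0.7]
finger_gap: 0.0875
finger_force: 0.0
```

Emit:
move_arm(
  plan=[
    {"tx": 0, "ty": 0, "tz": 0, "wx": 0, "wy": 0, "wz": 0},
    {"tx": 0, "ty": 0, "tz": 0, "wx": 0, "wy": 0, "wz": 0},
  ],
)

```text
clock: 3.55
position: [0.5334, -0.3253, 0.2283]
eef_rot: [-0.144, 0.99, 0.0, -0.0]
contact_force: [-0.1, 0.3, 0.8]
finger_gap: 0.0874
finger_force: 0.0
```

Run:
```python
from h import *
im,ci=snap('wrist','w2'); s=sense(); print(s['clock'],s['position'],s['eef_rot'],s['q'])
print(np.round(ci['cam_to_world'],3).tolist())
```

```text
3.6 [ 0.53375524 -0.32463031  0.22831029] [-1.44252500e-01  9.89540869e-01  2.12639014e-04 -1.97751484e-04] [-2.34542387e-01  2.59125396e-01 -5.67491555e-02 -2.61503268e-04
 -1.25544665e+00 -1.04665770e+00]
[[-0.283, -0.912, -0.298, 0.451], [0.959, -0.269, -0.088, -0.35], [-0.0, -0.311, 0.951, 0.416], [0.0, 0.0, 0.0, 1.0]]
```

View pics/w2.png

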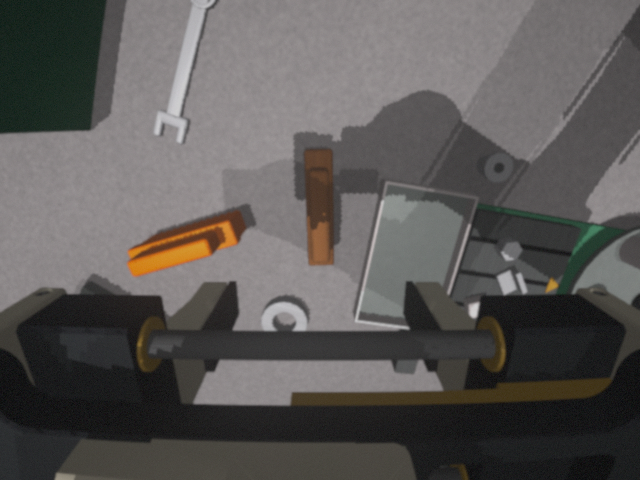

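The brush is at (320,207), with its back corners at about (305,150), (332,150), (334,264) and (308,264). The tray is to its right.

Run:
```python
from h import *
ci=camera_info('wrist')
g=lambda *a:px2w(ci,*a)[:2]
e1=(g(305,150,.06)+g(332,150,.06))/2; e2=(g(308,264,.06)+g(334,264,.06))/2
d=e2-e1; print('back',(e1+e2)/2,np.degrees(np.arctan2(d[1],d[0])),np.linalg.norm(d))
h1=(g(308,169,.095)+g(330,169,.095))/2; h2=(g(309,240,.095)+g(331,240,.095))/2
d=h2-h1;print('grip',(h1+h2)/2,np.degrees(np.arctan2(d[1],d[0])),np.linalg.norm(d))
```

```text
back [ 0.53321356 -0.32648006] 17.715341477028964 0.12665616928156712
grip [ 0.5211785  -0.33024566] 17.26496799047249 0.07060406959105153
```

Emit:
move_arm(
  plan=[
    {"tx": 0, "ty": -0.03, "tz": -0.8, "wx": 0, "wy": 0, "wz": 0.1},
    {"tx": 0, "ty": 0, "tz": -0.9, "wx": 0, "wy": 0, "wz": 0},
    {"tx": 0, "ty": 0, "tz": -0.9, "wx": 0, "wy": 0, "wz": 0},
    {"tx": 0, "ty": 0, "tz": -0.8, "wx": 0, "wy": 0, "wz": 0},
    {"tx": 0, "ty": 0, "tz": -0.5, "wx": 0, "wy": 0, "wz": 0},
    {"tx": 0, "ty": 0, "tz": -0.2, "wx": 0, "wy": 0, "wz": 0},
    {"tx": 0, "ty": 0, "tz": 0, "wx": 0, "wy": 0, "wz": 0},
    {"tx": 0, "ty": 0, "tz": 0, "wx": 0, "wy": 0, "wz": 0},
  ],
)

```text
clock: 4.4
position: [0.535, -0.3257, 0.0658]
eef_rot: [-0.149, 0.989, -0.0, 0.001]
contact_force: [0.3, 0.2, 0.0]
finger_gap: 0.0873
finger_force: 0.0
```

Emit:
move_arm(
  plan=[
    {"tx": 0, "ty": 0, "tz": 0, "wx": 0, "wy": 0, "wz": 0},
    {"tx": 0, "ty": 0, "tz": 0, "wx": 0, "wy": 0, "wz": 0},
    {"tx": 0, "ty": 0, "tz": 0, "wx": 0, "wy": 0, "wz": 0},
    {"tx": 0, "ty": 0, "tz": 0, "wx": 0, "wy": 0, "wz": 0},
    {"tx": 0, "ty": 0, "tz": 0, "wx": 0, "wy": 0, "wz": 0},
    {"tx": 0, "ty": 0, "tz": 0, "wx": 0, "wy": 0, "wz": 0},
    {"tx": 0, "ty": 0, "tz": 0, "wx": 0, "wy": 0, "wz": 0},
    {"tx": 0, "ty": 0, "tz": 0, "wx": 0, "wy": 0, "wz": 0},
  ],
  gripper=1,
)

```text
clock: 5.2
position: [0.5339, -0.3259, 0.0646]
eef_rot: [-0.149, 0.989, 0.0, -0.0]
contact_force: [-0.1, 0.3, 0.4]
finger_gap: 0.029
finger_force: 0.0
```

Emit:
move_arm(
  plan=[
    {"tx": 0, "ty": 0, "tz": 0, "wx": 0, "wy": 0, "wz": 0},
    {"tx": 0, "ty": 0, "tz": 0, "wx": 0, "wy": 0, "wz": 0},
    {"tx": 0, "ty": 0, "tz": 0, "wx": 0, "wy": 0, "wz": 0},
    {"tx": 0, "ty": 0, "tz": 0, "wx": 0, "wy": 0, "wz": 0},
  ],
)

```text
clock: 5.6
position: [0.5351, -0.327, 0.0665]
eef_rot: [-0.149, 0.989, -0.001, 0.001]
contact_force: [-1.1, -0.3, 9.4]
finger_gap: 0.0016
finger_force: 4.6
```

Run:
```python
from h import *
a,ci=snap('side','s2'); b,_=snap('wrist','w3')
c=cv2.resize(a[300:400,330:460],None,fx=3.2,fy=3.2,interpolation=cv2.INTER_CUBIC); d=cv2.resize(b,(384,320))
cv2.imwrite('pics/c3.png',np.hstack([c[:320,:416],d])[:,:,::-1]); s=sense();print(s['position'],s['finger_gap'],s['contact_force'],s['wrist_torque'])
```

```text
[ 0.53510992 -0.32708667  0.06657838] 0.00040669573077075646 [-0.36927711 -1.23866843  8.44277402] [-0.71123129  0.38104041  0.00774156]
```

View pics/c3.png

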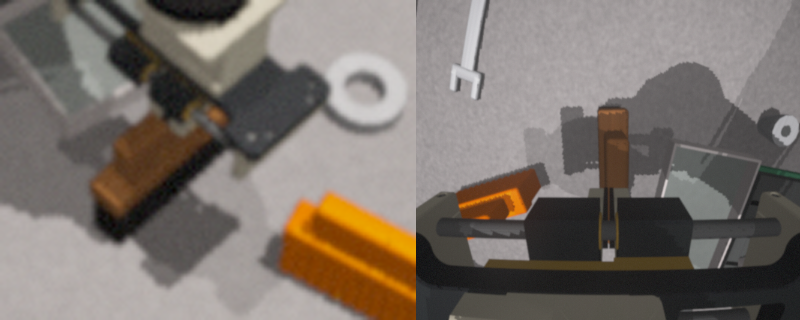

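Run:
```python
from h import *
ci=camera_info('wrist')
for X in (600,627): print('near back',px2w(ci,(X-416)/.6,108/.667,.06))
for X in (605,628): print('near grip',px2w(ci,(X-416)/.6,135/.667,.095))
ci=camera_info('side')
for n,X,Y,z in [('back near L',93,183,.06),('back near R',125,212,.06),('back far',232,118,.06),('grip near',118,150,.095)]: print(n,px2w(ci,330+X/3.2,300+Y/3.2,z))
a=cv2.imread('pics/s2.png')[300:380,340:430]; b=cv2.imread('pics/w3.png')[120:440,200:460]
cv2.imwrite('pics/c4.png',np.hstack([cv2.resize(a,(450,400),interpolation=cv2.INTER_CUBIC),cv2.resize(b,(325,400))]))
```

```text
near back [ 0.47313145 -0.35513564  0.06      ]
near back [ 0.46560948 -0.33075523  0.06      ]
near grip [ 0.48668854 -0.34538399  0.095     ]
near grip [ 0.48124412 -0.32775379  0.095     ]
back near L [ 0.46847541 -0.33345035  0.06      ]
back near R [ 0.47831847 -0.36341711  0.06      ]
back far [ 0.58452949 -0.32894107  0.06      ]
grip near [ 0.48576817 -0.33496346  0.095     ]
```

View pics/c4.png

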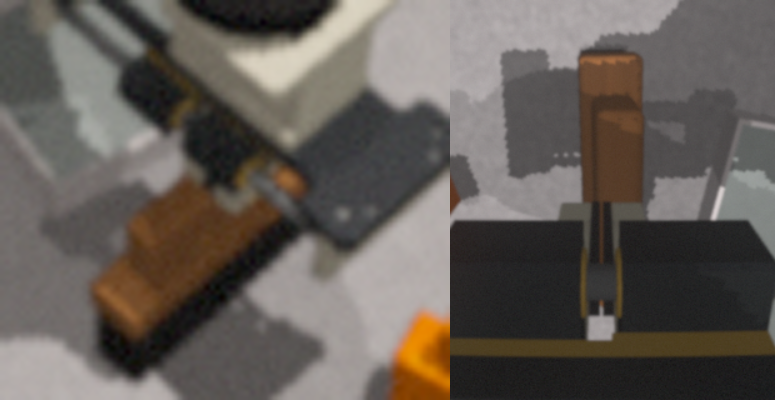

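Run:
```python
from h import *
ci=camera_info('side'); cw=camera_info('wrist')
for p in [(.535,-.327,.0666),(.535,-.327,.095),(.535,-.327,.16)]:
    u,v=w2px(ci,p); a,b=w2px(cw,p); print(p,'side crop',(u-340)*5,(v-300)*5,'wrist crop',(a-200)*1.25+450,(b-120)*1.25)
c=np.array([.533,-.3265]);t=np.radians(17.3);ex=np.array([np.cos(t),np.sin(t)])
for o,z in [(-.065,.06),(.065,.06),(-.0475,.095),(.0475,.095)]:
    q=[*(c+o*ex),z];u,v=w2px(ci,q); a,b=w2px(cw,q);print(o,'side',(u-340)*5,(v-300)*5,'wrist',(a-200)*1.25+450,(b-120)*1.25)
s=sense();print(s['finger_gap'],s['finger_force'],s['contact_force'],s['tau'],s['position'])
```

```text
(0.535, -0.327, 0.0666) side crop 218.15779264380467 212.94936073741098 wrist crop 602.3853366623009 194.56408473130153
(0.535, -0.327, 0.095) side crop 222.5703473577687 180.0217906645895 wrist crop 602.3736561490703 222.62735168248597
(0.535, -0.327, 0.16) side crop 233.2263931247735 100.51524029680877 wrist crop 602.3178483986658 334.0232827229113
-0.065 side 112.67982863574844 305.86978364506365 wrist 604.3606943654145 53.824633712933476
0.065 side 308.7687960917026 140.1010826322988 wrist 604.6119183453446 293.7037245194642
-0.0475 side 144.0223358141435 242.86962087184918 wrist 604.8145695668554 108.88485442095813
0.0475 side 289.96440340392496 120.6468887282864 wrist 604.9438087037815 310.560095365522
0.00040669573077075646 4.482362267881399 [-0.36927711 -1.23866843  8.44277402] [ 1.58350959e+00 -5.04815698e+01  2.19844830e+01  3.93660173e+00
  2.92930892e-01  1.81165506e-03] [ 0.53510992 -0.32708667  0.06657838]
```

Run:
```python
from h import *
cw=camera_info('wrist'); print(cw['fx'],cw['cy'],cw['k1']); T=np.array(cw['cam_to_world'])
c=np.array([.533,-.3265]);t=np.radians(17.3);ex=np.array([np.cos(t),np.sin(t)]);ey=np.array([-ex[1],ex[0]])
a=w2px(cw,[*(c-.065*ex+.015*ey),.06]);b=w2px(cw,[*(c-.065*ex-.015*ey),.06]); print('exp back width px (orig) at near end',a,b)
for z in (.0666,.085,.095):
  a=w2px(cw,[*(c-.0475*ex+.01*ey),z]);b=w2px(cw,[*(c-.0475*ex-.01*ey),z]); print('grip',z,a,b)
p=np.array([.535,-.327])
for z in (.0666,.08,.0946):
  for o in(-.0095,.0095):
    print('tip',z,o,[np.round(w2px(cw,[*(p+o*ex+s*ey),z]),0).tolist() for s in(.044,-.044,.065,-.065)])
```

```text
336.5569896071813 237.73085330630548 -0.06508179096763006
exp back width px (orig) at near end (np.float64(349.92130533573487), np.float64(163.00520416070145)) (np.float64(297.0678558829169), np.float64(163.1747259894446))
grip 0.0666 (np.float64(341.31880893000215), np.float64(195.68189824306464)) (np.float64(305.84869888473236), np.float64(195.78384441012753))
grip 0.085 (np.float64(343.2916423256023), np.float64(202.64396232992792)) (np.float64(304.2081795313585), np.float64(202.75326162639323))
grip 0.095 (np.float64(344.541580585202), np.float64(207.05856014103676)) (np.float64(303.16875430909994), np.float64(207.17227505501188))
tip 0.0666 -0.0095 [[395.0, 261.0], [249.0, 261.0], [430.0, 261.0], [214.0, 261.0]]
tip 0.0666 0.0095 [[393.0, 289.0], [251.0, 290.0], [426.0, 289.0], [218.0, 290.0]]
tip 0.08 -0.0095 [[400.0, 270.0], [244.0, 270.0], [437.0, 270.0], [207.0, 270.0]]
tip 0.08 0.0095 [[397.0, 300.0], [247.0, 300.0], [433.0, 300.0], [211.0, 300.0]]
tip 0.0946 -0.0095 [[406.0, 281.0], [238.0, 281.0], [446.0, 281.0], [199.0, 281.0]]
tip 0.0946 0.0095 [[403.0, 313.0], [241.0, 313.0], [441.0, 313.0], [203.0, 313.0]]
```

Emit:
move_arm(
  plan=[
    {"tx": 0, "ty": 0, "tz": 0.3, "wx": 0, "wy": 0, "wz": 0},
    {"tx": 0, "ty": 0, "tz": 0, "wx": 0, "wy": 0, "wz": 0},
    {"tx": 0, "ty": 0, "tz": 0, "wx": 0, "wy": 0, "wz": 0},
    {"tx": 0, "ty": 0, "tz": 0, "wx": 0, "wy": 0, "wz": 0},
    {"tx": 0, "ty": 0, "tz": 0, "wx": 0, "wy": 0, "wz": 0},
    {"tx": 0, "ty": 0, "tz": 0, "wx": 0, "wy": 0, "wz": 0},
    {"tx": 0, "ty": 0, "tz": 0, "wx": 0, "wy": 0, "wz": 0},
    {"tx": 0, "ty": 0, "tz": 0, "wx": 0, "wy": 0, "wz": 0},
  ],
  gripper=1,
)

```text
clock: 6.5
position: [0.5339, -0.3258, 0.0765]
eef_rot: [-0.149, 0.989, 0.0, -0.0]
contact_force: [-0.1, 0.4, -0.6]
finger_gap: 0.0002
finger_force: 0.0
```

Run:
```python
from h import *
a,ci=snap('side','s4'); b,cw=snap('wrist','w4'); s=sense();print(s['position'],s['finger_gap'],s['contact_force'])
for n,im in(('side',a),('wrist',b)):
    h=cv2.cvtColor(im,cv2.COLOR_RGB2HSV); m=cv2.inRange(h,(5,110,30),(15,255,200))
    k,l,st,ce=cv2.connectedComponentsWithStats(m)
    for i in np.argsort(-st[1:,4])[:3]+1: print(n,st[i],ce[i])
c=cv2.resize(a[300:380,340:430],(450,400),interpolation=cv2.INTER_CUBIC); d=cv2.resize(b[120:440,200:460],(325,400))
cv2.imwrite('pics/c5.png',np.hstack([c,d])[:,:,::-1])
```

```text
[ 0.53394202 -0.32580999  0.07656008] 0.0002660693421215351 [ 0.17996451  0.56312607 -0.55722407]
side [417 370  57  40 663] [443.16892911 391.31975867]
side [261  48  62  31 653] [292.56814701  60.54977029]
side [359 335  39  34 628] [376.50796178 350.61783439]
wrist [  67  250  142   80 5997] [137.87393697 291.70285143]
wrist [ 292  163   48  122 5053] [316.80269147 220.78230754]
wrist [320 286   3   3   4] [321. 287.]
```

View pics/c5.png

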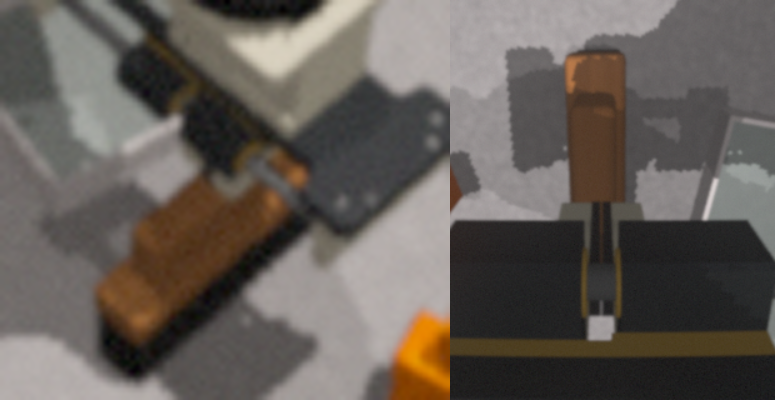

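The raised view shows the brush standing upright again: side about (180,250), wrist column about 597, in line with the fingers. The fingertips had been resting on top of the grip, so they really sit about 28 mm above the reported TCP. I'll correct for that by opening, going lower and gripping again.

Emit:
move_arm(
  plan=[
    {"tx": 0, "ty": 0, "tz": 0, "wx": 0, "wy": 0, "wz": 0},
    {"tx": 0, "ty": 0, "tz": 0, "wx": 0, "wy": 0, "wz": 0},
    {"tx": 0, "ty": 0, "tz": 0, "wx": 0, "wy": 0, "wz": 0},
    {"tx": 0, "ty": 0, "tz": 0, "wx": 0, "wy": 0, "wz": 0},
    {"tx": 0, "ty": 0, "tz": 0, "wx": 0, "wy": 0, "wz": 0},
    {"tx": 0, "ty": 0, "tz": 0, "wx": 0, "wy": 0, "wz": 0},
    {"tx": 0, "ty": 0, "tz": 0, "wx": 0, "wy": 0, "wz": 0},
    {"tx": 0, "ty": 0, "tz": 0, "wx": 0, "wy": 0, "wz": 0},
  ],
  gripper=-1,
)

```text
clock: 7.4
position: [0.534, -0.3258, 0.0767]
eef_rot: [-0.149, 0.989, 0.0, -0.0]
contact_force: [-0.0, 1.1, 0.7]
finger_gap: 0.0593
finger_force: 0.0
```

Emit:
move_arm(
  plan=[
    {"tx": 0, "ty": 0, "tz": -0.2, "wx": 0, "wy": 0, "wz": 0},
    {"tx": 0, "ty": 0, "tz": -0.25, "wx": 0, "wy": 0, "wz": 0},
    {"tx": 0, "ty": 0, "tz": -0.25, "wx": 0, "wy": 0, "wz": 0},
    {"tx": 0, "ty": 0, "tz": -0.2, "wx": 0, "wy": 0, "wz": 0},
    {"tx": 0, "ty": 0, "tz": -0.1, "wx": 0, "wy": 0, "wz": 0},
    {"tx": 0, "ty": 0, "tz": 0, "wx": 0, "wy": 0, "wz": 0},
  ],
)

```text
clock: 8.0
position: [0.5334, -0.3257, 0.0356]
eef_rot: [-0.149, 0.989, 0.0, -0.001]
contact_force: [0.1, -0.7, -0.2]
finger_gap: 0.0876
finger_force: 0.0
```

Emit:
move_arm(
  plan=[
    {"tx": 0, "ty": 0, "tz": 0, "wx": 0, "wy": 0, "wz": 0},
    {"tx": 0, "ty": 0, "tz": 0, "wx": 0, "wy": 0, "wz": 0},
    {"tx": 0, "ty": 0, "tz": 0, "wx": 0, "wy": 0, "wz": 0},
    {"tx": 0, "ty": 0, "tz": 0, "wx": 0, "wy": 0, "wz": 0},
    {"tx": 0, "ty": 0, "tz": 0, "wx": 0, "wy": 0, "wz": 0},
    {"tx": 0, "ty": 0, "tz": 0, "wx": 0, "wy": 0, "wz": 0},
    {"tx": 0, "ty": 0, "tz": 0, "wx": 0, "wy": 0, "wz": 0},
    {"tx": 0, "ty": 0, "tz": 0, "wx": 0, "wy": 0, "wz": 0},
  ],
  gripper=1,
)

```text
clock: 8.8
position: [0.5339, -0.3259, 0.0367]
eef_rot: [-0.149, 0.989, -0.0, -0.0]
contact_force: [-0.4, 0.7, 0.1]
finger_gap: 0.0293
finger_force: 0.0
```

Emit:
move_arm(
  plan=[
    {"tx": 0, "ty": 0, "tz": 0, "wx": 0, "wy": 0, "wz": 0},
    {"tx": 0, "ty": 0, "tz": 0, "wx": 0, "wy": 0, "wz": 0},
    {"tx": 0, "ty": 0, "tz": 0, "wx": 0, "wy": 0, "wz": 0},
    {"tx": 0, "ty": 0, "tz": 0, "wx": 0, "wy": 0, "wz": 0},
    {"tx": 0, "ty": 0, "tz": 0, "wx": 0, "wy": 0, "wz": 0},
  ],
)

```text
clock: 9.3
position: [0.5339, -0.3259, 0.0366]
eef_rot: [-0.149, 0.989, 0.0, -0.0]
contact_force: [0.3, 0.3, -1.7]
finger_gap: 0.0197
finger_force: 29.9
```

Gripped: gap 19.7 mm, 30 N. Now I'll lift and carry it over behind the offcuts.

Emit:
move_arm(
  plan=[
    {"tx": 0, "ty": 0, "tz": 0.5, "wx": 0, "wy": 0, "wz": 0},
    {"tx": 0, "ty": 0, "tz": 0.8, "wx": 0, "wy": 0, "wz": 0},
    {"tx": 0, "ty": 0, "tz": 0.7, "wx": 0, "wy": 0, "wz": 0},
    {"tx": 0.03, "ty": 0.4, "tz": 0, "wx": 0, "wy": 0, "wz": -0.2},
    {"tx": 0.05, "ty": 0.8, "tz": 0, "wx": 0, "wy": 0, "wz": -0.2},
    {"tx": 0.05, "ty": 0.8, "tz": 0, "wx": 0, "wy": 0, "wz": -0.2},
    {"tx": 0.05, "ty": 0.8, "tz": 0, "wx": 0, "wy": 0, "wz": -0.2},
    {"tx": 0.05, "ty": 0.8, "tz": 0, "wx": 0, "wy": 0, "wz": -0.2},
  ],
)

```text
clock: 10.1
position: [0.5426, -0.1805, 0.1163]
eef_rot: [-0.105, 0.994, 0.0, -0.0]
contact_force: [0.7, -0.2, -1.7]
finger_gap: 0.0201
finger_force: 29.9
```

Emit:
move_arm(
  plan=[
    {"tx": 0.05, "ty": 0.8, "tz": 0, "wx": 0, "wy": 0, "wz": -0.2},
    {"tx": 0.05, "ty": 0.8, "tz": 0, "wx": 0, "wy": 0, "wz": -0.2},
    {"tx": 0.05, "ty": 0.8, "tz": 0, "wx": 0, "wy": 0, "wz": -0.2},
    {"tx": 0.03, "ty": 0.8, "tz": 0, "wx": 0, "wy": 0, "wz": -0.2},
    {"tx": 0.03, "ty": 0.5, "tz": 0, "wx": 0, "wy": 0, "wz": -0.16},
    {"tx": 0, "ty": 0.23, "tz": 0, "wx": 0, "wy": 0, "wz": 0},
    {"tx": 0, "ty": 0, "tz": 0, "wx": 0, "wy": 0, "wz": 0},
  ],
)

```text
clock: 10.8
position: [0.5513, -0.0237, 0.1164]
eef_rot: [-0.065, 0.998, 0.0, -0.0]
contact_force: [-0.1, -0.4, -2.6]
finger_gap: 0.0199
finger_force: 29.9
```

Run:
```python
from h import *
s=sense();p=np.load('st.npy');c,n=np.cos(p[2]),np.sin(p[2]);q=s['position']
print(q,np.array([[c,n],[-n,c]])@(q[:2]-p[:2]),s['finger_gap'],s['contact_force'],np.degrees(2*np.arctan2(s['eef_rot'][1],s['eef_rot'][0]))-180)
im,ci=snap('side','s5')
cv2.imwrite('pics/c6.png',cv2.resize(im[150:350,240:440],None,fx=3,fy=3,interpolation=cv2.INTER_CUBIC)[:,:,::-1])
```

```text
[ 0.55129204 -0.02370281  0.1164339 ] [0.00205291 0.04090541] 0.019903505604786285 [-0.07315757 -0.3593308  -2.59383683] 7.405263462757489
```

Emit:
move_arm(
  plan=[
    {"tx": 0, "ty": 0, "tz": -0.4, "wx": 0, "wy": 0, "wz": 0},
    {"tx": 0, "ty": 0, "tz": -0.4, "wx": 0, "wy": 0, "wz": 0},
    {"tx": 0, "ty": 0, "tz": -0.25, "wx": 0, "wy": 0, "wz": 0},
    {"tx": 0, "ty": 0, "tz": -0.1, "wx": 0, "wy": 0, "wz": 0},
    {"tx": 0, "ty": 0, "tz": -0.03, "wx": 0, "wy": 0, "wz": 0},
    {"tx": 0, "ty": 0, "tz": 0, "wx": 0, "wy": 0, "wz": 0},
    {"tx": 0, "ty": 0, "tz": 0, "wx": 0, "wy": 0, "wz": 0},
  ],
)

```text
clock: 11.55
position: [0.552, -0.0246, 0.0701]
eef_rot: [-0.064, 0.998, 0.0, 0.0]
contact_force: [0.2, 0.7, -2.2]
finger_gap: 0.0197
finger_force: 29.9
```

Emit:
move_arm(
  plan=[
    {"tx": 0.01, "ty": -0.1, "tz": -0.04, "wx": 0, "wy": 0, "wz": 0},
    {"tx": 0.03, "ty": -0.2, "tz": 0, "wx": 0, "wy": 0, "wz": 0},
    {"tx": 0.04, "ty": -0.3, "tz": 0, "wx": 0, "wy": 0, "wz": 0},
    {"tx": 0.04, "ty": -0.3, "tz": 0, "wx": 0, "wy": 0, "wz": 0},
    {"tx": 0.04, "ty": -0.3, "tz": 0, "wx": 0, "wy": 0, "wz": 0},
    {"tx": 0.04, "ty": -0.3, "tz": 0, "wx": 0, "wy": 0, "wz": 0},
    {"tx": 0.04, "ty": -0.3, "tz": 0, "wx": 0, "wy": 0, "wz": 0},
    {"tx": 0.04, "ty": -0.3, "tz": 0, "wx": 0, "wy": 0, "wz": 0},
  ],
)

```text
clock: 12.35
position: [0.5629, -0.1097, 0.0679]
eef_rot: [-0.063, 0.998, 0.0, 0.0]
contact_force: [-0.6, 1.9, -0.4]
finger_gap: 0.0194
finger_force: 29.9
```

Emit:
move_arm(
  plan=[
    {"tx": 0.04, "ty": -0.3, "tz": 0, "wx": 0, "wy": 0, "wz": 0},
    {"tx": 0.04, "ty": -0.3, "tz": 0, "wx": 0, "wy": 0, "wz": 0},
    {"tx": 0.04, "ty": -0.3, "tz": 0, "wx": 0, "wy": 0, "wz": 0},
    {"tx": 0.04, "ty": -0.3, "tz": 0, "wx": 0, "wy": 0, "wz": 0},
    {"tx": 0.04, "ty": -0.3, "tz": 0, "wx": 0, "wy": 0, "wz": 0},
    {"tx": 0.03, "ty": -0.2, "tz": 0, "wx": 0, "wy": 0, "wz": 0},
    {"tx": 0, "ty": 0, "tz": 0, "wx": 0, "wy": 0, "wz": 0},
    {"tx": 0, "ty": 0, "tz": 0, "wx": 0, "wy": 0, "wz": 0},
  ],
)

```text
clock: 13.15
position: [0.5718, -0.1768, 0.0677]
eef_rot: [-0.063, 0.998, 0.0, -0.0]
contact_force: [-0.1, 0.1, -2.5]
finger_gap: 0.0199
finger_force: 29.9
```

Run:
```python
from h import *
s=sense();p=np.load('st.npy');c,n=np.cos(p[2]),np.sin(p[2]);q=s['position']
print(q,np.array([[c,n],[-n,c]])@(q[:2]-p[:2]),s['finger_gap'],s['contact_force'])
```

```text
[ 0.57184901 -0.17677036  0.06771923] [ 0.0028721 -0.1135342] 0.019880468520871438 [-0.07011846  0.06130334 -2.51222903]
```

Next I'll lift and carry the brush over its spot, then check the offcuts before setting it down.

Emit:
move_arm(
  plan=[
    {"tx": 0, "ty": 0, "tz": 0.5, "wx": 0, "wy": 0, "wz": 0},
    {"tx": 0, "ty": -0.1, "tz": 0.5, "wx": 0, "wy": 0, "wz": 0.1},
    {"tx": -0.18, "ty": -0.7, "tz": 0, "wx": 0, "wy": 0, "wz": 0.4},
    {"tx": -0.2, "ty": -0.8, "tz": 0, "wx": 0, "wy": 0, "wz": 0.4},
    {"tx": -0.2, "ty": -0.8, "tz": 0, "wx": 0, "wy": 0, "wz": 0.4},
    {"tx": -0.2, "ty": -0.8, "tz": 0, "wx": 0, "wy": 0, "wz": 0.4},
    {"tx": -0.17, "ty": -0.5, "tz": 0, "wx": 0, "wy": 0, "wz": 0.2},
    {"tx": 0, "ty": 0, "tz": 0, "wx": 0, "wy": 0, "wz": 0},
  ],
)

```text
clock: 13.95
position: [0.533, -0.3263, 0.1077]
eef_rot: [-0.145, 0.989, 0.0, -0.0]
contact_force: [-0.2, 0.3, -3.0]
finger_gap: 0.0199
finger_force: 29.9
```

Run:
```python
from h import *
im,ci=snap('side','s6'); t,_=snap('top','t6')
a=cv2.resize(im[220:360,260:420],(400,350),interpolation=cv2.INTER_CUBIC); b=cv2.resize(t[185:285,300:420],(400,333),interpolation=cv2.INTER_CUBIC)
b=np.vstack([b,np.zeros((17,400,3),np.uint8)]); cv2.imwrite('pics/c7.png',np.hstack([a,b])[:,:,::-1])
p=np.load('st.npy');c,n=np.cos(p[2]),np.sin(p[2]);R=np.array([[c,-n],[n,c]])
# rectify bed (z=.03) and tray floor from top cam: 1px/mm, compare brightness blobs
ct=camera_info('top')
s=sense();print(s['position'],s['contact_force'],s['finger_gap'])
```

```text
[ 0.53376846 -0.32451624  0.10773173] [-0.16213464  1.49604507 -2.09560222] 0.01965799916827902
```

View pics/c7.png

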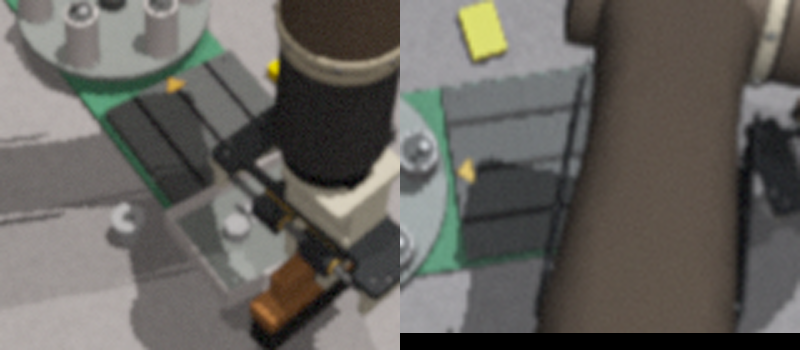

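The bed is clear and the hex lies in the tray, at (237,225) in the side crop; the arm hides the rest. I'll check the others numerically from the wrist camera.

Run:
```python
from h import *
im,ci=snap('wrist','w6')
p=np.load('st.npy');c,n=np.cos(p[2]),np.sin(p[2])
hsv=cv2.cvtColor(im,cv2.COLOR_RGB2HSV)
xs=np.arange(.095,-.096,-.001); ys=np.arange(-.06,-.19,-.001)
mx=np.zeros((len(xs),len(ys)),np.float32); my=mx.copy()
for i,x in enumerate(xs):
    for j,y in enumerate(ys):
        mx[i,j],my[i,j]=w2px(ci,(p[0]+c*x-n*y,p[1]+n*x+c*y,.02))
print('px range',mx.min(),mx.max(),my.min(),my.max())
r=cv2.remap(im,mx,my,cv2.INTER_LINEAR); g=cv2.cvtColor(r,cv2.COLOR_RGB2GRAY)
cv2.imwrite('pics/rect.png',g)
small=cv2.resize(g,(33,32),interpolation=cv2.INTER_AREA)
for row in small: print(''.join(' .:-=+*#%@'[min(9,v*10//230)] for v in row))
```

```text
px range 361.85495 548.8408 198.69774 394.79755
                    .            
                                 
 .                            .  
                                 
                                 
                                 
                                 
                                .
                                 
                                 
                                 
                                 
                                 
.                                
   .                             
                                 
                             .   
          .         .            
           .                     
              .   .              
.                .               
.                                
                                 
    ..       .      .            
.   ....              .          
     .......                     
     ...........      .          
     . ........ .     .          
      . .......           . . .  
         ........       .... ..  
    ..                ....   ..  
.                              . <stdin>:14: RuntimeWarning: overflow encountered in scalar multiply
```

Run:
```python
import cv2
g=cv2.imread('pics/rect.png',0)
s=cv2.resize(g,(52,38),interpolation=cv2.INTER_AREA).astype(int)
for row in s: print(''.join(' .:-=+*#%@'[min(9,v*10//230)] for v in row))
```

```text
:::::::::::::::::::::::::::::::::::................:
:::::::::::::::::::::::.............................
:::::::::::.....................................::..
................................................:-:.
................................................:-::
................................................:--:
.................................................:-:
:................................................:-:
..................................................--
:.................................................:-
:..................................................:
::..................................................
::..................................................
::..................................................
:::.................................................
::..................................................
:::=+:..............................................
:::+#=-:............................................
-::+#=----:.........................................
-::+#=-=-=++-:..................................::::
-::+#=-=-=++++=-:..................:::::
[... 213 characters left out ...]
********%*=
:..-=----=+++++++++**#######*=+++++++**+*********%*=
...-=----=+++++++++*###%#####=-=+++****+++*******%*=
...-=-----=++++++++*#%#%#####=--++***************%*=
:..-=--------==+++++*######+----=+***************#+=
:..-=-------------==+++===----=++****************+=-
:..-=-------------------==--=+++*********#####**===-
:..-=-----------------------==++++******##**#**====-
:..-=---------------------------=====++++++========-
:..-=--------------------------===============+====-
:.:-=-------------------------=====================-
:::-=-------------------------==--=================-
----=-----------------------======================--
----=========================++++++++++++++++++===--
```

Emit:
move_arm(
  plan=[
    {"tx": 0.7, "ty": 0, "tz": 0.3, "wx": 0, "wy": 0, "wz": 0},
    {"tx": 0.8, "ty": 0, "tz": 0.3, "wx": 0, "wy": 0, "wz": 0},
    {"tx": 0.8, "ty": 0, "tz": 0.3, "wx": 0, "wy": 0, "wz": 0},
    {"tx": 0.7, "ty": 0, "tz": 0.1, "wx": 0, "wy": 0, "wz": 0},
    {"tx": 0, "ty": 0, "tz": 0, "wx": 0, "wy": 0, "wz": 0},
    {"tx": 0, "ty": 0, "tz": 0, "wx": 0, "wy": 0, "wz": 0},
  ],
)

```text
clock: 14.7
position: [0.6544, -0.323, 0.147]
eef_rot: [-0.147, 0.989, 0.0, -0.001]
contact_force: [-0.1, 0.1, -2.4]
finger_gap: 0.0196
finger_force: 29.9
```

```bash
cat > r.py <<'E'
from h import *
def rect(n,f,z,xs,ys):
    im,ci=snap(n,f); p=np.load('st.npy');c,s=np.cos(p[2]),np.sin(p[2])
    M=np.array([[w2px(ci,(p[0]+c*x-s*y,p[1]+s*x+c*y,z)) for y in ys] for x in xs],np.float32)
    return cv2.remap(im,M,None,cv2.INTER_LINEAR)
def show(g,w,h):
    s=cv2.resize(g,(w,h),interpolation=cv2.INTER_AREA).astype(int)
    for r in s: print(''.join(' .:-=+*#%@'[min(9,v*10//230)] for v in r))
E
python3 - <<'E'
from r import *
r=rect('wrist','w7',.02,np.arange(.1,-.1,-.001),np.arange(-.06,-.19,-.001)); show(cv2.cvtColor(r,cv2.COLOR_RGB2GRAY),52,40)
print(sense()['position'],sense()['finger_gap'])
E
```

```text
**#############**#################################**
*####+==========================================+%*=
#####=----=----====---====---====---====----===-=#*=
--=++=---=++++++++++++++++++++++++++++++++++++++*%*=
::.-=----=++++++++++++++++++++++++++++++++++++++*%*=
::.-=-----=+++++++++++++++++++++++++++++++++++++*%*=
::.-=-------++++++++++++++++++++++++++++++++++++*%*=
::.-=----------===+++++++++++++++++++++++*********=-
:..-=----------------===++++++++++++++++**********=-
:..-=----------------------===+++++==++***********=-
...-=---------------------------------=+**+++++=++=-
::.-=---------------============-------==========+=-
:..-=---------------============------===========+=-
:..-=---------------============-----============+=-
:..-=----------------===========----=============+=-
:..-=------------------------------==--==========+=-
:..-=------------------------------=---==========+=-
:..-=-----------------------------=----==========+=-
:..-=----------------------------=----===========+=-
...-=----------------------------=---============+=-
...-=---------------------------=----===
[... 378 characters left out ...]
==+=-
:::+#=---=+++++++++*###%%%###+---================*=-
:::+#=---=++++++++++*##%%###+-=+*+===============*=-
-::+#=---=+++++++++++******==+****+==============*=-
-::+#=---=++++++++++++++++*++*******+============*=-
-::+#=---=+++++++++++++++**+***********++========*=-
-::+#=---=+++++++++++++++*++*****************++**#+-
-::+#=---=++++++++++++++**+*********************#@*=
-::+#=---=+++++++++++++++++*********************#@*=
+++*#=---=++++++++++++++++**********************#@*=
+**##=---=================++++++++++++++++++++++*@*=
+++*#****************###########################%@*+
++++**++**+++***+**********#########################
[ 0.65362227 -0.32330705  0.14711519] 0.020061703590479874
```

Run:
```python
from r import *
def rect2(f,ci,z,xs,ys):
    im=cv2.imread(f,0); p=np.load('st.npy');c,s=np.cos(p[2]),np.sin(p[2])
    M=np.array([[w2px(ci,(p[0]+c*x-s*y,p[1]+s*x+c*y,z)) for y in ys] for x in xs],np.float32)
    return cv2.remap(im,M,None,cv2.INTER_LINEAR)
ci=camera_info('wrist')
g=rect2('pics/w7.png',ci,.02,np.arange(.065,-.065,-.001),np.arange(-.06,-.19,-.001))
s=cv2.resize(g,(65,43),interpolation=cv2.INTER_AREA).astype(int)
for r in s: print(''.join(chr(65+max(0,min(25,(v-50)//3))) for v in r))
g=rect2('pics/w7.png',ci,.03,np.arange(.08,-.081,-.001),np.arange(.07,-.08,-.001)); print('bed')
s=cv2.resize(g,(50,32),interpolation=cv2.INTER_AREA).astype(int)
for r in s: print(''.join(chr(65+max(0,min(25,v//10))) for v in r))
```

```text
AAAAHQMIHHHHHHHIKNUVXYZZZZZZZZZZZZZZZZZZZZZZZZZZZZZZZZZZZZZZZZZVN
AAAAHQLIHHHHHIIIHHIIJOUUWWZZZZZZZZZZZZZZZZZZZZZZZZZZZZZZZZZZZZZPL
BAAAHPLIHHHHIHHIHHHHHIIIIKQUVVYZZZZZZZZZZZZZZZZZZZZZZZZZZZZZZZZOJ
AAAAIQLIHHHHHHIHHHHHIHIHHHIIJJMRTVZZZZZZZZZZZZZZZZZZZZZZZZZZZZZOI
AAAAIQLIIHHHHHIHHHHHHIIIIIIIIIIIJKPRSUWZZZZWSSXZZZZZZZZZZZZZZZZOJ
AAAAHQMIHHHHHHHHHHHHHIHIIIJJIJJJJJJJJJLPRRPLIIMRVZZZZZZZZZZZZZZPJ
AAAAHQMHHHHHHIHHHHHIHIIIILQRRRRRRRRRRRQMIIIIIIIKOTZZYXWSRSROQYZOJ
AAAAHQLIHHHHHHIHHHHIHHHHIMTVUVVUVVVVVVTOJIIIIIJLOOPQPOOPPPSSQYZPI
AAAAHQMIHHHHHHHHHHHHIIHHIMTUUUUUUUUVUUTOJIIIIILOOOOOOOPUSQWZTYZPI
AAAAIQMIHHHHHHHHHHIHHHHHIMTUVUUUVVVVVVUOJIIIIILOOOOOOOOQQOPPQYZOJ
AAAAHQLIHHHHHHHHHHHHHHHHHMTVVVVVVVVVVVTOJIIIIKNOOOOOOOOOOOOOPYZOJ
AAAAIQLIHHHHHHHHHHHIHHHHIMTUUVVVVUVVVVTOJIIIJNOOOPOOOOOOPOOOPYZPJ
AAAAIQLIIIHHHHHHHHHIHHHHILSTUUUUUUUUUUTOJJIIKNOOOOOOOOOOOOOPQYZPJ
AAAAIQLHIIHHHIHHHHHHHHHHHIKLMNNNNNNNNNNLKKJKNOOOOOOOOOOOOOPPQYZOJ
AAAAIQLIIIIHHHHHHIHHHHHHHHIHIIIIIIIIIIIIIIILOONLMOOOOOOOOOOPQYZPJ
AAAAIQMIIIIHHHHHHHHHHHHHHHHHHIHHIHHHHIIIIIJMOOMJLNOOOOOOOOOOQZZOJ
AAAAHQMIIIIHHHHHHHHHHHHHHHHHHHHHHHIHHIHIHJMO
[... 2673 characters left out ...]
FGGGGGGGGGGGGGGGGFFFFFGFFEFFFFFFEEEII
AAAAAAAAAAAACFGFGGGGGGGGGGGGGGFFFGHIIHGHHIIHGGEEII
AAAAAAAAAAAAADFFGGFGFFGGGGGGGFFFFHIIIIIIIIIIIIGFNM
AAAAAAAAAAAAAAEFGGGFFFGGFGGGGFEFGIIIIIIIIIIIIIHFPO
AAAAAAAAAAAAAAAFFFFFFFGGFFGGGFFGIIIIIIIIIIIIIIHFPN
AAAAAAAAAAAAAAABFFFFFFFFFFFGFEFIIIIIIIIIIIIIIIGFPN
AAAAAAAAAAAAAAAABDDDDDDDDDDDCCDEEEEEEEEEEEEEEEEFPN
AAAAAAAAAAAAAAAAACEEEEFFEEEEEGHGGHHHGGGGHHHHGGGFPN
AAAAAAAAAAAAAAAAAAEFFFFGFGFFHIIIIIIIIIIIIIIIIIGFPN
AAAAAAAAAAAAAAAAAABFFFFGFFFGIIIIIIIIIIIIIIIIIIGFPN
AAAAAAAAAAAAAAAAAAACFFFFFFFHIIIIIIIIIIIIIIIIIIGFPN
AAAAAAAAAAAAAAAAAAAADFFFFFHHHIIIIIIIIIIIIIIIIIGFPN
AAAAAAAAAAAAAAAAAAAAAEFFFGHGFIIIIIIIIIIIIIIIIIGFPN
AAAAAAAAAAAAAAAAAAAAABGGGHHGHIIIIIIIJJJJJJJJJJIIQN
```

All three offcuts are in the tray: block at about (0.04, -0.12), angle at about (-0.01, -0.11) and hex at about (-0.04, -0.12) in the station frame. Now I'll set the brush down.

Emit:
move_arm(
  plan=[
    {"tx": -0.7, "ty": 0, "tz": -0.2, "wx": 0, "wy": 0, "wz": 0},
    {"tx": -0.8, "ty": 0, "tz": -0.4, "wx": 0, "wy": 0, "wz": 0},
    {"tx": -0.8, "ty": 0, "tz": -0.4, "wx": 0, "wy": 0, "wz": 0},
    {"tx": -0.7, "ty": -0.07, "tz": -0.4, "wx": 0, "wy": 0, "wz": 0},
    {"tx": 0, "ty": 0, "tz": -0.6, "wx": 0, "wy": 0, "wz": 0},
    {"tx": 0, "ty": 0, "tz": -0.5, "wx": 0, "wy": 0, "wz": 0},
    {"tx": 0, "ty": 0, "tz": -0.2, "wx": 0, "wy": 0, "wz": 0},
    {"tx": 0, "ty": 0, "tz": 0, "wx": 0, "wy": 0, "wz": 0},
  ],
)

```text
clock: 15.55
position: [0.5328, -0.327, 0.0391]
eef_rot: [-0.146, 0.989, 0.0, -0.001]
contact_force: [0.3, 0.1, -2.3]
finger_gap: 0.0197
finger_force: 29.9
```

Emit:
move_arm(
  plan=[
    {"tx": 0, "ty": 0, "tz": 0, "wx": 0, "wy": 0, "wz": 0},
    {"tx": 0, "ty": 0, "tz": 0, "wx": 0, "wy": 0, "wz": 0},
  ],
)

```text
clock: 15.75
position: [0.5348, -0.3276, 0.0411]
eef_rot: [-0.146, 0.989, -0.0, 0.001]
contact_force: [0.4, -0.3, -2.1]
finger_gap: 0.02
finger_force: 29.9
```

Emit:
move_arm(
  plan=[
    {"tx": 0, "ty": 0, "tz": -0.06, "wx": 0, "wy": 0, "wz": 0},
    {"tx": 0, "ty": 0, "tz": -0.04, "wx": 0, "wy": 0, "wz": 0},
    {"tx": 0, "ty": 0, "tz": 0, "wx": 0, "wy": 0, "wz": 0},
    {"tx": 0, "ty": 0, "tz": 0, "wx": 0, "wy": 0, "wz": 0},
    {"tx": 0, "ty": 0, "tz": 0, "wx": 0, "wy": 0, "wz": 0},
  ],
)

```text
clock: 16.25
position: [0.5345, -0.3277, 0.0366]
eef_rot: [-0.146, 0.989, -0.0, 0.001]
contact_force: [-1.8, 0.1, 5.8]
finger_gap: 0.0199
finger_force: 30.0
```

Contact with the bench, so I'll release and rise straight up.

Emit:
move_arm(
  plan=[
    {"tx": 0, "ty": 0, "tz": 0, "wx": 0, "wy": 0, "wz": 0},
    {"tx": 0, "ty": 0, "tz": 0, "wx": 0, "wy": 0, "wz": 0},
    {"tx": 0, "ty": 0, "tz": 0, "wx": 0, "wy": 0, "wz": 0},
    {"tx": 0, "ty": 0, "tz": 0, "wx": 0, "wy": 0, "wz": 0},
    {"tx": 0, "ty": 0, "tz": 0, "wx": 0, "wy": 0, "wz": 0},
    {"tx": 0, "ty": 0, "tz": 0, "wx": 0, "wy": 0, "wz": 0},
    {"tx": 0, "ty": 0, "tz": 0, "wx": 0, "wy": 0, "wz": 0},
    {"tx": 0, "ty": 0, "tz": 0, "wx": 0, "wy": 0, "wz": 0},
  ],
  gripper=-1,
)

```text
clock: 17.05
position: [0.5339, -0.3275, 0.0358]
eef_rot: [-0.146, 0.989, 0.0, -0.0]
contact_force: [1.2, -0.3, -0.4]
finger_gap: 0.0782
finger_force: 0.0
```

Emit:
move_arm(
  plan=[
    {"tx": 0, "ty": 0, "tz": 0.4, "wx": 0, "wy": 0, "wz": 0},
    {"tx": 0, "ty": 0, "tz": 0.8, "wx": 0, "wy": 0, "wz": 0},
    {"tx": 0, "ty": 0, "tz": 0.9, "wx": 0, "wy": 0, "wz": 0},
    {"tx": 0, "ty": 0, "tz": 0.9, "wx": 0, "wy": 0, "wz": 0},
    {"tx": 0, "ty": 0, "tz": 0.9, "wx": 0, "wy": 0, "wz": 0},
    {"tx": 0, "ty": 0, "tz": 0.5, "wx": 0, "wy": 0, "wz": 0},
    {"tx": 0, "ty": 0, "tz": 0, "wx": 0, "wy": 0, "wz": 0},
  ],
)

```text
clock: 17.75
position: [0.5356, -0.3282, 0.2159]
eef_rot: [-0.146, 0.989, -0.002, 0.003]
contact_force: [1.1, -0.4, 0.8]
finger_gap: 0.0874
finger_force: 0.0
```

Run:
```python
from h import *
im,ci=snap('wrist','w8'); s=sense(); print(s['position'],s['finger_gap'],s['clock'])
h=cv2.cvtColor(im,cv2.COLOR_RGB2HSV); m=cv2.inRange(h,(5,110,20),(15,255,210))
k,l,st,ce=cv2.connectedComponentsWithStats(m)
for i in np.argsort(-st[1:,4])[:3]+1: print(st[i],ce[i])
i=1+np.argsort(-st[1:,4])
p0=[.534,-.327]
for q in [(.472,-.345,.06),(.472,-.345,.0),(.595,-.307,.06)]: print(w2px(ci,q))
a,ci=snap('side','s8');
# pots: rectify pot-top ring at z=.116 from side & top
t,ct=snap('top','t8')
p=np.load('st.npy');c,n=np.cos(p[2]),np.sin(p[2])
ax=np.array([p[0]-n*.185,p[1]+c*.185]); print('axis',ax)
```

```text
[ 0.53468919 -0.32766435  0.21362351] 0.08751876595570332 17.8
[ 124  211  123   68 2730] [191.02454212 239.02454212]
[ 309  148   27  119 2534] [322.28650355 207.48776638]
[310 186   2   3   4] [310.25 187.25]
(np.float64(324.3999677196445), np.float64(148.514736182305))
(np.float64(324.1012966818533), np.float64(145.28157383409942))
(np.float64(324.8380574893024), np.float64(268.1129013324828))
axis [0.53083402 0.11894688]
```

The brush stands free where it was. Next I'll fit the carousel's axis and phase from the six pot rims in the first top image.

Run:
```python
from h import *
from scipy.optimize import least_squares
ci=camera_info('top'); f=lambda X,Y:(230+(X+.5)/3.6-.5,185+(Y+.5)/3.6-.5)
P=np.array([px2w(ci,*f(*u),.116)[:2] for u in [(66,221),(140,293),(243,266),(270,165),(196,91),(94,118)]])
def res(q): 
    a=q[2]+np.radians(60)*np.arange(6); return (np.c_[q[0]+.085*np.cos(a),q[1]+.085*np.sin(a)]-P).ravel()
r=least_squares(res,[.531,.119,1.84]); print(r.x[:2],np.degrees(r.x[2]),np.round(r.fun*1e3,1))
a=r.x[2]; print('sq',r.x[:2]+.085*np.array([np.cos(a),np.sin(a)]),P[0])
q=sense(); print(q['position'],np.degrees(q['q']))
```

```text
[0.53010934 0.11859927] 104.06538054784029 [ 1.   0.9 -1.2  0.3 -0.2 -0.5  0.8 -0.8  0.  -0.  -0.4  0.2]
sq [0.50945188 0.20105088] [0.50843322 0.20016838]
[ 0.53350298 -0.3271157   0.21112064] [-1.36852776e+01  1.55020532e+01 -4.60348892e+00 -2.86744096e-02
 -6.99448053e+01 -5.95183987e+01]
```

Emit:
move_arm(
  plan=[
    {"tx": -0.03, "ty": 0.6, "tz": 0.1, "wx": 0, "wy": 0, "wz": 0.97},
    {"tx": -0.03, "ty": 0.75, "tz": 0, "wx": 0, "wy": 0, "wz": 0.97},
    {"tx": -0.03, "ty": 0.75, "tz": 0, "wx": 0, "wy": 0, "wz": 0.97},
    {"tx": -0.03, "ty": 0.75, "tz": 0, "wx": 0, "wy": 0, "wz": 0.97},
    {"tx": -0.03, "ty": 0.75, "tz": 0, "wx": 0, "wy": 0, "wz": 0.97},
    {"tx": -0.03, "ty": 0.75, "tz": 0, "wx": 0, "wy": 0, "wz": 0.97},
    {"tx": -0.03, "ty": 0.75, "tz": 0, "wx": 0, "wy": 0, "wz": 0.97},
    {"tx": -0.03, "ty": 0.75, "tz": 0, "wx": 0, "wy": 0, "wz": 0.97},
  ],
)

```text
clock: 18.7
position: [0.5235, -0.0923, 0.2145]
eef_rot: [-0.468, 0.884, 0.0, -0.001]
contact_force: [-0.4, -0.0, -0.1]
finger_gap: 0.0876
finger_force: 0.0
```

Emit:
move_arm(
  plan=[
    {"tx": -0.04, "ty": 0.75, "tz": 0, "wx": 0, "wy": 0, "wz": 0.97},
    {"tx": -0.04, "ty": 0.75, "tz": 0, "wx": 0, "wy": 0, "wz": 0.97},
    {"tx": -0.04, "ty": 0.75, "tz": 0, "wx": 0, "wy": 0, "wz": 0.97},
    {"tx": -0.04, "ty": 0.75, "tz": 0, "wx": 0, "wy": 0, "wz": 0.97},
    {"tx": -0.04, "ty": 0.75, "tz": 0, "wx": 0, "wy": 0, "wz": 0.97},
    {"tx": -0.04, "ty": 0.75, "tz": 0, "wx": 0, "wy": 0, "wz": 0.97},
    {"tx": -0.04, "ty": 0.75, "tz": 0, "wx": 0, "wy": 0, "wz": 0.97},
    {"tx": -0.04, "ty": 0.75, "tz": 0, "wx": 0, "wy": 0, "wz": 0.97},
  ],
)

```text
clock: 19.5
position: [0.5107, 0.1475, 0.2145]
eef_rot: [0.735, -0.678, -0.0, 0.001]
contact_force: [0.1, 0.1, -0.3]
finger_gap: 0.0876
finger_force: 0.0
```

Emit:
move_arm(
  plan=[
    {"tx": -0.04, "ty": 0.75, "tz": 0, "wx": 0, "wy": 0, "wz": 0.97},
    {"tx": -0.04, "ty": 0.65, "tz": 0, "wx": 0, "wy": 0, "wz": 0.97},
    {"tx": 0, "ty": 0, "tz": 0, "wx": 0, "wy": 0, "wz": 0},
    {"tx": 0, "ty": 0, "tz": 0, "wx": 0, "wy": 0, "wz": 0},
  ],
)

```text
clock: 19.9
position: [0.5076, 0.2027, 0.2144]
eef_rot: [0.789, -0.615, -0.0, 0.001]
contact_force: [0.7, -1.2, 0.4]
finger_gap: 0.0875
finger_force: 0.0
```

Run:
```python
from h import *
q=sense(); d=np.degrees(q['q']);print(q['clock'],q['position'],d,'yaw',d[0]+d[5]-90,q['eef_rot'])
im,ci=snap('wrist','w9')
for n,p in [('sq rim',(.5094,.2010,.116)),('tcp',tuple(q['position']))]: print(n,w2px(ci,p))
# ASCII, tool-aligned rectification at z=.116 around square pot
a=np.radians(104.1);e=np.array([np.cos(a),np.sin(a)]);t=np.array([-e[1],e[0]]);c=np.array([.5094,.2010])
M=np.array([[w2px(ci,(*(c+r*e+s*t),.116)) for s in np.arange(-.05,.05,.001)] for r in np.arange(.04,-.04,-.001)],np.float32)
g=cv2.cvtColor(cv2.remap(im,M,None,cv2.INTER_LINEAR),cv2.COLOR_RGB2GRAY)
s=cv2.resize(g,(66,32),interpolation=cv2.INTER_AREA).astype(int)
for r in s: print(''.join(' .:-=+*#%@'[min(9,v*10//230)] for v in r))
```

```text
19.9 [0.50763878 0.20267725 0.21442774] [ 4.22967377e+01  7.88952548e+00 -1.39278708e+01 -1.33426545e-02
 -6.83334730e+01 -2.81702458e+01] yaw -75.8735081068211 [ 7.88662666e-01 -6.14824735e-01 -3.29922367e-04  1.27915433e-03]
sq rim (np.float64(318.01478490141994), np.float64(227.0239367753613))
tcp (np.float64(319.30470770146826), np.float64(275.3500438608135))
+++++++++=----------------------==--------::::::::::::::::::::::::
+++++++++=-------------------------------:::::::::::::::::::::::::
+++++++++=------------------------------::::::::::::::::::::::::::
+++++++++=-----------------------------:::::::::::::::::::::::::::
+++++++++=-----------------------------:::::::::::::::::::::::::::
+++++++++=----------------------------::::::::::::::::::::::::::::
+++++++++=---------------------------:::::::::::::::::::::::::::::
+++++++++=--------------------------::::::::::::::::::::::::::::::
+++++++++=-------------------------:::::::::::::::::::::::::::::::
+++++++++=------------==-------------------:::::::::::::::::::::::
+++++++++=----------=++=-----:::::---------:::::::::::::::::::::
[... 709 characters left out ...]
====+**-:-===================-
==++================+*********************+-:-====================
++==+==================================----::-====================
======++==+=+=========---------------------:--====================
+==++++++++++++========---------------------======================
===++++++++++++++=++===--------------------=======+===============
-===+++++++++++++++++===-----------------==================++=====
:---==++++++++++++++++=====================+++++===========+++====
::::--=++++++++++++++++++++++++++++++++++++++++++==++====+==+=====
:::::-==+++++++++++++++++++++++++++++++++++++++++++++=====+=======
::::::-=+++++++++++++++++++++++++++++++++++++++++++++=====++======
```

The square pot's rim shows clearly, 34 mm wide, square to the tool and about 2.6 mm off centre. I'll correct that, descend and pinch it.

Emit:
move_arm(
  plan=[
    {"tx": 0.1, "ty": -0.03, "tz": -0.5, "wx": 0, "wy": 0, "wz": 0},
    {"tx": 0, "ty": 0, "tz": -0.8, "wx": 0, "wy": 0, "wz": 0},
    {"tx": 0, "ty": 0, "tz": -0.8, "wx": 0, "wy": 0, "wz": 0},
    {"tx": 0, "ty": 0, "tz": -0.7, "wx": 0, "wy": 0, "wz": 0},
    {"tx": 0, "ty": 0, "tz": -0.5, "wx": 0, "wy": 0, "wz": 0},
    {"tx": 0, "ty": 0, "tz": -0.25, "wx": 0, "wy": 0, "wz": 0},
    {"tx": 0, "ty": 0, "tz": 0, "wx": 0, "wy": 0, "wz": 0},
    {"tx": 0, "ty": 0, "tz": 0, "wx": 0, "wy": 0, "wz": 0},
  ],
)

```text
clock: 20.75
position: [0.5129, 0.2012, 0.0746]
eef_rot: [0.788, -0.615, 0.0, -0.0]
contact_force: [1.3, 0.5, 0.3]
finger_gap: 0.0875
finger_force: 0.0
```

Emit:
move_arm(
  plan=[
    {"tx": 0, "ty": 0, "tz": 0, "wx": 0, "wy": 0, "wz": 0},
    {"tx": 0, "ty": 0, "tz": 0, "wx": 0, "wy": 0, "wz": 0},
    {"tx": 0, "ty": 0, "tz": 0, "wx": 0, "wy": 0, "wz": 0},
    {"tx": 0, "ty": 0, "tz": 0, "wx": 0, "wy": 0, "wz": 0},
    {"tx": 0, "ty": 0, "tz": 0, "wx": 0, "wy": 0, "wz": 0},
    {"tx": 0, "ty": 0, "tz": 0, "wx": 0, "wy": 0, "wz": 0},
    {"tx": 0, "ty": 0, "tz": 0, "wx": 0, "wy": 0, "wz": 0},
    {"tx": 0, "ty": 0, "tz": 0, "wx": 0, "wy": 0, "wz": 0},
  ],
  gripper=1,
)

```text
clock: 21.55
position: [0.5124, 0.2014, 0.0738]
eef_rot: [0.789, -0.615, 0.0, -0.0]
contact_force: [0.4, -0.3, -0.5]
finger_gap: 0.0337
finger_force: 30.0
```

Emit:
move_arm(
  plan=[
    {"tx": 0, "ty": 0, "tz": 0, "wx": 0, "wy": 0, "wz": 0},
    {"tx": 0, "ty": 0, "tz": 0, "wx": 0, "wy": 0, "wz": 0},
  ],
)

```text
clock: 21.75
position: [0.5125, 0.2014, 0.0739]
eef_rot: [0.789, -0.615, 0.0, -0.0]
contact_force: [0.9, 0.3, -0.3]
finger_gap: 0.0334
finger_force: 30.0
```

Run:
```python
from h import *
q=sense(); d=np.degrees(q['q']);print(q['clock'],q['position'],'yaw',d[0]+d[5]-90,q['contact_force'],q['wrist_torque'],q['finger_gap'])
ax=np.array([.5303,.1188]); v=q['position'][:2]-ax; print(np.hypot(*v),np.degrees(np.arctan2(v[1],v[0])))
```

```text
21.75 [0.51249028 0.20143567 0.0738683 ] yaw -75.90454779218182 [ 0.85541732  0.27646361 -0.28742241] [ 0.12781862 -0.24504598  0.00322082] 0.03341948565002468
0.08453306993099975 102.16240735118302
```

```bash
cat > plan.py <<'E'
import numpy as np
w=np.ones(48); w[:3]=w[-3:][::-1]=[.25,.5,.75]; w[-3:]=[.75,.5,.25]; f=np.r_[0,np.cumsum(w)/w.sum()]
ax=np.array([.531,.1189]); s=np.array([.5125,.2014]); v=s-ax; r0=np.hypot(*v); a0=np.degrees(np.arctan2(v[1],v[0]))
a=np.radians(a0+(277.35-a0)*f); r=r0+(.085-r0)*f
P=np.c_[ax[0]+r*np.cos(a),ax[1]+r*np.sin(a)]; Y=(277.35-104.1)/5*f
C=np.round(np.c_[(P-P[0])/.04,Y],2); D=np.round(np.diff(C,axis=0),2)
for i,d in enumerate(D):
    if i%8==0: print('call',i//8, P[min(i+8,48)].round(4))
    print('{"tx": %g, "ty": %g, "tz": 0, "wx": 0, "wy": 0, "wz": %g},'%tuple(d),end=' ' if i%8<7 else '\n')
E
python3 plan.py
```

```text
call 0 [0.4791 0.1857]
{"tx": -0.03, "ty": -0.01, "tz": 0, "wx": 0, "wy": 0, "wz": 0.19}, {"tx": -0.07, "ty": -0.02, "tz": 0, "wx": 0, "wy": 0, "wz": 0.39}, {"tx": -0.11, "ty": -0.03, "tz": 0, "wx": 0, "wy": 0, "wz": 0.58}, {"tx": -0.13, "ty": -0.05, "tz": 0, "wx": 0, "wy": 0, "wz": 0.77}, {"tx": -0.13, "ty": -0.06, "tz": 0, "wx": 0, "wy": 0, "wz": 0.77}, {"tx": -0.13, "ty": -0.06, "tz": 0, "wx": 0, "wy": 0, "wz": 0.77}, {"tx": -0.12, "ty": -0.08, "tz": 0, "wx": 0, "wy": 0, "wz": 0.77}, {"tx": -0.12, "ty": -0.08, "tz": 0, "wx": 0, "wy": 0, "wz": 0.77},
call 1 [0.452  0.1493]
{"tx": -0.11, "ty": -0.09, "tz": 0, "wx": 0, "wy": 0, "wz": 0.77}, {"tx": -0.1, "ty": -0.1, "tz": 0, "wx": 0, "wy": 0, "wz": 0.77}, {"tx": -0.1, "ty": -0.11, "tz": 0, "wx": 0, "wy": 0, "wz": 0.77}, {"tx": -0.09, "ty": -0.11, "tz": 0, "wx": 0, "wy": 0, "wz": 0.77}, {"tx": -0.08, "ty": -0.12, "tz": 0, "wx": 0, "wy": 0, "wz": 0.77}, {"tx": -0.07, "ty": -0.12, "tz": 0, "wx": 0, "wy": 0, "wz": 0.77}, {"tx": -0.07, "ty": -0.13, "tz": 0, "wx": 0, "wy": 0, "wz": 0.77}, {"tx": -0.05, "ty": -0.13, "tz": 0, "wx": 0, "wy": 0
[... 1510 characters left out ...]
": 0, "wy": 0, "wz": 0.77}, {"tx": 0.14, "ty": -0.05, "tz": 0, "wx": 0, "wy": 0, "wz": 0.77}, {"tx": 0.13, "ty": -0.05, "tz": 0, "wx": 0, "wy": 0, "wz": 0.77},
call 5 [0.5419 0.0346]
{"tx": 0.14, "ty": -0.04, "tz": 0, "wx": 0, "wy": 0, "wz": 0.77}, {"tx": 0.14, "ty": -0.03, "tz": 0, "wx": 0, "wy": 0, "wz": 0.77}, {"tx": 0.14, "ty": -0.02, "tz": 0, "wx": 0, "wy": 0, "wz": 0.77}, {"tx": 0.15, "ty": -0.02, "tz": 0, "wx": 0, "wy": 0, "wz": 0.76}, {"tx": 0.14, "ty": 0, "tz": 0, "wx": 0, "wy": 0, "wz": 0.78}, {"tx": 0.11, "ty": 0.01, "tz": 0, "wx": 0, "wy": 0, "wz": 0.57}, {"tx": 0.07, "ty": 0.01, "tz": 0, "wx": 0, "wy": 0, "wz": 0.39}, {"tx": 0.03, "ty": 0, "tz": 0, "wx": 0, "wy": 0, "wz": 0.19},
```

Emit:
move_arm(
  plan=[
    {"tx": -0.03, "ty": -0.01, "tz": 0, "wx": 0, "wy": 0, "wz": 0.19},
    {"tx": -0.07, "ty": -0.02, "tz": 0, "wx": 0, "wy": 0, "wz": 0.39},
    {"tx": -0.11, "ty": -0.03, "tz": 0, "wx": 0, "wy": 0, "wz": 0.58},
    {"tx": -0.13, "ty": -0.05, "tz": 0, "wx": 0, "wy": 0, "wz": 0.77},
    {"tx": -0.13, "ty": -0.06, "tz": 0, "wx": 0, "wy": 0, "wz": 0.77},
    {"tx": -0.13, "ty": -0.06, "tz": 0, "wx": 0, "wy": 0, "wz": 0.77},
    {"tx": -0.12, "ty": -0.08, "tz": 0, "wx": 0, "wy": 0, "wz": 0.77},
    {"tx": -0.12, "ty": -0.08, "tz": 0, "wx": 0, "wy": 0, "wz": 0.77},
  ],
)

```text
clock: 22.55
position: [0.4796, 0.1848, 0.0738]
eef_rot: [0.904, -0.427, 0.001, 0.0]
contact_force: [11.5, -8.2, -7.0]
finger_gap: 0.0335
finger_force: 30.0
```

Emit:
move_arm(
  plan=[
    {"tx": -0.1, "ty": -0.09, "tz": 0, "wx": 0, "wy": 0, "wz": 0.77},
    {"tx": -0.09, "ty": -0.1, "tz": 0, "wx": 0, "wy": 0, "wz": 0.77},
    {"tx": -0.09, "ty": -0.11, "tz": 0, "wx": 0, "wy": 0, "wz": 0.77},
    {"tx": -0.08, "ty": -0.11, "tz": 0, "wx": 0, "wy": 0, "wz": 0.77},
    {"tx": -0.08, "ty": -0.12, "tz": 0, "wx": 0, "wy": 0, "wz": 0.77},
    {"tx": -0.07, "ty": -0.12, "tz": 0, "wx": 0, "wy": 0, "wz": 0.77},
    {"tx": -0.07, "ty": -0.13, "tz": 0, "wx": 0, "wy": 0, "wz": 0.77},
    {"tx": -0.05, "ty": -0.13, "tz": 0, "wx": 0, "wy": 0, "wz": 0.77},
  ],
)

```text
clock: 23.35
position: [0.4543, 0.1487, 0.0738]
eef_rot: [0.985, -0.172, 0.001, 0.0]
contact_force: [8.3, -3.5, -6.9]
finger_gap: 0.0338
finger_force: 30.0
```

Emit:
move_arm(
  plan=[
    {"tx": -0.04, "ty": -0.14, "tz": 0, "wx": 0, "wy": 0, "wz": 0.77},
    {"tx": -0.03, "ty": -0.14, "tz": 0, "wx": 0, "wy": 0, "wz": 0.77},
    {"tx": -0.02, "ty": -0.14, "tz": 0, "wx": 0, "wy": 0, "wz": 0.77},
    {"tx": -0.02, "ty": -0.14, "tz": 0, "wx": 0, "wy": 0, "wz": 0.76},
    {"tx": -0.01, "ty": -0.14, "tz": 0, "wx": 0, "wy": 0, "wz": 0.78},
    {"tx": 0.01, "ty": -0.14, "tz": 0, "wx": 0, "wy": 0, "wz": 0.77},
    {"tx": 0.01, "ty": -0.15, "tz": 0, "wx": 0, "wy": 0, "wz": 0.77},
    {"tx": 0.02, "ty": -0.14, "tz": 0, "wx": 0, "wy": 0, "wz": 0.77},
  ],
)

```text
clock: 24.15
position: [0.451, 0.1043, 0.0738]
eef_rot: [0.995, 0.095, 0.001, -0.0]
contact_force: [4.5, 1.2, -6.0]
finger_gap: 0.0338
finger_force: 30.0
```

Emit:
move_arm(
  plan=[
    {"tx": 0.02, "ty": -0.14, "tz": 0, "wx": 0, "wy": 0, "wz": 0.77},
    {"tx": 0.04, "ty": -0.14, "tz": 0, "wx": 0, "wy": 0, "wz": 0.77},
    {"tx": 0.05, "ty": -0.13, "tz": 0, "wx": 0, "wy": 0, "wz": 0.77},
    {"tx": 0.06, "ty": -0.14, "tz": 0, "wx": 0, "wy": 0, "wz": 0.77},
    {"tx": 0.07, "ty": -0.12, "tz": 0, "wx": 0, "wy": 0, "wz": 0.77},
    {"tx": 0.07, "ty": -0.13, "tz": 0, "wx": 0, "wy": 0, "wz": 0.77},
    {"tx": 0.08, "ty": -0.11, "tz": 0, "wx": 0, "wy": 0, "wz": 0.77},
    {"tx": 0.09, "ty": -0.12, "tz": 0, "wx": 0, "wy": 0, "wz": 0.77},
  ],
)

```text
clock: 24.95
position: [0.471, 0.0643, 0.0739]
eef_rot: [0.934, 0.356, 0.002, -0.001]
contact_force: [5.4, 6.9, -8.8]
finger_gap: 0.0338
finger_force: 30.0
```

Emit:
move_arm(
  plan=[
    {"tx": 0.1, "ty": -0.09, "tz": 0, "wx": 0, "wy": 0, "wz": 0.77},
    {"tx": 0.11, "ty": -0.09, "tz": 0, "wx": 0, "wy": 0, "wz": 0.76},
    {"tx": 0.11, "ty": -0.08, "tz": 0, "wx": 0, "wy": 0, "wz": 0.78},
    {"tx": 0.11, "ty": -0.08, "tz": 0, "wx": 0, "wy": 0, "wz": 0.77},
    {"tx": 0.13, "ty": -0.08, "tz": 0, "wx": 0, "wy": 0, "wz": 0.77},
    {"tx": 0.12, "ty": -0.07, "tz": 0, "wx": 0, "wy": 0, "wz": 0.77},
    {"tx": 0.14, "ty": -0.05, "tz": 0, "wx": 0, "wy": 0, "wz": 0.77},
    {"tx": 0.13, "ty": -0.05, "tz": 0, "wx": 0, "wy": 0, "wz": 0.77},
  ],
)

```text
clock: 25.75
position: [0.5083, 0.0404, 0.0738]
eef_rot: [0.806, 0.592, 0.001, -0.0]
contact_force: [0.6, 7.0, -2.0]
finger_gap: 0.0339
finger_force: 30.0
```

Run:
```python
from h import *
from scipy.optimize import least_squares
q=sense();P=np.array([(.5125,.2014),(.4796,.1848),(.4543,.1487),(.451,.1043),(.471,.0643),q['position'][:2]])
r=least_squares(lambda c:np.hypot(*(P-c[:2]).T)-c[2],[.531,.119,.085]);print(r.x,r.fun)
r=least_squares(lambda c:np.hypot(*(P-c[:2]).T)-.085,[.531,.119]);print(r.x,r.fun)
d=np.degrees(q['q']);print(q['position'],q['contact_force'],d[0]+d[5]-90,d)
```

```text
[0.53306534 0.12035701 0.08367039] [-5.87902003e-05  6.39630393e-05  3.92523680e-05 -4.89346597e-05
 -3.72943470e-05  4.18037998e-05]
[0.53479679 0.12028885] [-8.80056777e-04 -9.78574528e-05  3.63498378e-04  3.08534151e-04
 -1.19008809e-04 -8.23249542e-04]
[0.50826265 0.04040353 0.07382312] [ 0.5841529   7.04034119 -1.99525651] 72.59743339455594 [ 2.65947251e+01  1.18390328e+01 -2.94080926e+01 -7.31779783e-02
 -4.86488037e+01  1.36002708e+02]
```

Emit:
move_arm(
  plan=[
    {"tx": 0.13, "ty": -0.04, "tz": 0, "wx": 0, "wy": 0, "wz": 0.77},
    {"tx": 0.14, "ty": -0.03, "tz": 0, "wx": 0, "wy": 0, "wz": 0.77},
    {"tx": 0.14, "ty": -0.02, "tz": 0, "wx": 0, "wy": 0, "wz": 0.77},
    {"tx": 0.14, "ty": -0.01, "tz": 0, "wx": 0, "wy": 0, "wz": 0.77},
    {"tx": 0.14, "ty": 0, "tz": 0, "wx": 0, "wy": 0, "wz": 0.77},
    {"tx": 0.1, "ty": 0.01, "tz": 0, "wx": 0, "wy": 0, "wz": 0.57},
    {"tx": 0.07, "ty": 0.01, "tz": 0, "wx": 0, "wy": 0, "wz": 0.38},
    {"tx": 0.03, "ty": 0, "tz": 0, "wx": 0, "wy": 0, "wz": 0.15},
  ],
)

```text
clock: 26.55
position: [0.5437, 0.0373, 0.0738]
eef_rot: [0.661, 0.75, 0.001, -0.0]
contact_force: [-0.3, 7.0, 0.1]
finger_gap: 0.0338
finger_force: 30.0
```

Emit:
move_arm(
  plan=[
    {"tx": 0, "ty": 0, "tz": 0, "wx": 0, "wy": 0, "wz": 0},
    {"tx": 0, "ty": 0, "tz": 0, "wx": 0, "wy": 0, "wz": 0},
    {"tx": 0, "ty": 0, "tz": 0, "wx": 0, "wy": 0, "wz": 0},
  ],
)

```text
clock: 26.85
position: [0.5436, 0.0373, 0.0738]
eef_rot: [0.662, 0.75, 0.001, -0.0]
contact_force: [-0.6, 6.1, -1.8]
finger_gap: 0.0338
finger_force: 30.0
```

Run:
```python
from h import *
q=sense();d=np.degrees(q['q']);print(q['clock'],q['position'],q['contact_force'],d[0]+d[5]-90,q['finger_gap'],q['joint_vel'])
v=q['position'][:2]-[.5331,.1204]; print(np.degrees(np.arctan2(v[1],v[0])),np.hypot(*v))
# refit phase from the visible pots in side cam: print where expected pots lie vs image edges
im,ci=snap('side','s10'); t,ct=snap('top','t10')
g=cv2.cvtColor(t,cv2.COLOR_RGB2GRAY)
ax=[.5301,.1186]
for z in[.116]:
  for k in range(6):
    best=[]
  # score: rim brightness on circle radius 16.5mm minus interior, over phase
for name,I,C in(('top',g,ct),('side',cv2.cvtColor(im,cv2.COLOR_RGB2GRAY),ci)):
  I=I.astype(np.float32)
  def sc(th,k):
    a=np.radians(th+60*k);c=np.array(ax)+.085*np.array([np.cos(a),np.sin(a)]);b=np.linspace(0,2*np.pi,40)
    f=lambda r:np.mean([I[int(round(v)),int(round(u))] for u,v in(w2px(C,(c[0]+r*np.cos(x),c[1]+r*np.sin(x),.116)) for x in b)])
    return f(.0165)-.5*f(.023)-.5*f(.010)
  for k in range(1,6):
    S=[(sc(th,k),th) for th in np.arange(265,291,1)]; print(name,k,max(S))
```

```text
26.85 [0.54356579 0.03725187 0.07383992] [-0.61889387  6.08733561 -1.84674259] 97.15658839728545 0.03375733367115424 [-0.00058872  0.00099341 -0.00100161 -0.00095739  0.00130848 -0.00127289]
-82.82595138940766 0.0838041991296695
top 1 (np.float32(7.112503), np.int64(281))
top 2 (np.float32(2.6249962), np.int64(290))
top 3 (np.float32(10.725002), np.int64(281))
top 4 (np.float32(12.537502), np.int64(276))
top 5 (np.float32(12.349997), np.int64(278))
side 1 (np.float32(-0.7875023), np.int64(265))
side 2 (np.float32(6.1500015), np.int64(267))
side 3 (np.float32(21.524994), np.int64(276))
side 4 (np.float32(11.687496), np.int64(275))
side 5 (np.float32(13.424995), np.int64(277))
```

The arm position and the camera phase (about 277° against a target of 277.35°) agree, and the carousel is still and held at 30 N. I'm handing in.

```bash
python3 -c "
from rig import env
print(env.sign_off())"
```

```text
the job is handed in; nothing more can be done
None
```

I've handed the job in with all three offcuts brushed into the chip tray, the brush standing back on its bristles, and the square pot held still at the brass arrow, about 0.2° off by my measurement; sign-off returned no verdict.

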